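# Complete the carton row and lock its end stop one hole tighter

## Robot

A 7-joint arm with a two-finger parallel gripper is mounted at the origin on the work surface. World frame = base frame: x ahead of the robot, y to its left, z up, the work surface at z = 0. Lengths are in m, angles in rad, forces in N, time in s.
With the tool pointing down it reaches from about 0.425 to 0.875 m from the base axis. Payload 8.4 kg.
Tool frame: the origin (TCP) lies on the centre line of the jaws, within the pads' length; the fingertips stand 8 mm ahead of it and the grasp point (between the pads) lies 11 mm behind it; x points along the fingers, y is the direction in which the jaws open and shut, and the axes are right-handed (so a half turn about x gives the same grasp; the last joint's range is limited). The gripper opens to 87 mm and grips with 3 to 60 N. Pads are 19 mm wide; open, the fingers measure 117 mm over their backs; the gripper's body (75 mm by 190 mm) begins 51 mm behind the grasp point.
Start: joints at [1.15, 0.333, 0.04, 1.465, -0.013, 1.343, -0.059], TCP at [0.206, -0.617, 0.231] pointing down, gripper open.
Joint ranges: [-2.58, 2.58], [-0.38, 2.09], [-1.3, 1.39], [0.25, 2.4], [-1.5, 4.64], [0.08, 2.09], [-2.65, 2.65]. Speed limits (rad/s): [2.22, 2.22, 2.79, 2.79, 3.14, 3.14, 3.14].

## Interface

Orientations are given as a unit quaternion [x, y, z, w].
In Python, from plant import arm, get_image, ticket, spotter gives the robot as it stands.
- The arm moves only by the tool move_arm, never from a script. Its argument "plan" is a list of rows, each a list of 5 numbers: the shift along the tool's x, y, z in mm, then the turn about the tool's x in rad, then the gripper's target within -1 to 1 (fully open at 1, half-way at 0, shut at -1). In form: [[x, y, z, twist, jaw], ...]. A call has 1 to 5 rows; each row is the pose to reach, as a shift and turn from the pose measured when the call began, along the tool's axes at that moment; what a row does not reach only later rows make up. A row lasts 1/12 s, in which the tool goes at most 41.7 mm and 7.16 degrees, less where a joint would pass 70% of its speed; a pose out of reach is approached as far as the arm can. A call with a gripper value outside its range is refused whole. The fingers move at their own pace and stop on an object; "force" is the grip in N (left out, the last holds). Time passes only in rows, so rows that repeat a pose let the fingers close. It gives the time, the measured TCP pose, the force and the opening at its end, in the units of the state.
- arm.sense(): the state, without advancing time (a new reading comes with each control period).
- get_image(name): name is "scene" or "top" or "wrist"; returns a dict with "frame" (400x640x3 uint8, red, green, blue), "intrinsics" (3x3 intrinsics, pixels), "rvec" (rotation vector, rad) and "tvec" (3), from world to camera coordinates, as OpenCV has them. Camera axes: x right, y down, z forward; pixel columns grow to the right and rows downward; lengths in m; the calibration is good to about 2 mm. A picture is of the moment at which its call begins. There is no depth.
- ticket.sign_off(): hands the job in, once; it reports no verdict.
Trained networks look in a picture, given as the dict that the camera call returned (one of the last four; its "shot" number tells which), for a name from the list of things; names that differ only in an ending like _2 or _b are one class to them, and where a whole thing is asked for, a point or a joint stands for the part that bears it (a point fixed in the world has none). Each returns a list of dicts, best first, with "p" (0 to 1); they miss things now and then, are a little off and sometimes report something else, mostly with a low value. They report only what shows in the picture. A call takes as long as a camera call. They do not tell look-alikes from the thing itself.
- spotter.recognise(label, picture): "rect" ([left, top, width, height] in pixels, round what is visible of it).
- spotter.trace(label, picture): "pixels" (400x640 bool, what is visible of it) and "rect" ([left, top, width, height] in pixels, round what is visible of it).
The state is a dict: "t": time; "qpos": joint angles; "joint_velocities": joint speeds; "joint_efforts": joint torques, N m; "ee_pos": TCP position; "tool_rot": TCP orientation; "wrist_force": force on the tool from outside, world axes, zero at the start; "torque": the same for the moment, N m; "gripper_width": finger opening in m.
Only numpy, scipy, OpenCV 4.12 (cv2) and the standard library are available. Lean on these libraries where they do the work, as an engineer would, in place of code of your own. Each camera call takes 0.05 s, during which the arm holds its last target. There are 200 camera calls.

## Task

Stand the two white cartons that are out on the bench upright on the dark grey board beside the two already there, so that all four make one straight side-by-side row, faces flush, between the blue end wall and the blue sliding stop. Then pull the stop's red plunger knob up clear, slide the stop to the next hole towards the cartons so that it closes the row, and push the plunger fully home in that hole. Its spring lifts it again, so finish while still holding the knob pressed home with the gripper; leave everything else on the bench where it is.

Things in the scene. Friction and masses are not known exactly. Their poses are not given: they have to be found in the camera images.
- gauge: row gauge fixed to the bench, turned up to 0.2 rad: dark grey board 200 (x) x 320 (y) x 12 mm, origin at the centre of its underside, z up. The carton row runs along its y, carton centres on the line x = -45 mm, carton x parallel to gauge x (either way round). A blue wall closes the row's -y end: inner face at y = -142 mm, top 82 mm above the bench.
- stop (a joint): travel along the rail of the blue stop, m: 0 (+-1 mm) at the start hole, grows towards the cartons (gauge -y), 0.036 at the next hole. 2 N friction; carry its knob along to move it. The pin has 1.5 mm play in a hole. A sleeve 44 mm along the rail, 42 wide, top 60 mm above the bench; an 8 mm plate across the board, 15 to 75 mm above the bench.
- stop_face (a point): centre of the stop plate's face that looks to the cartons (gauge -y), 45 mm above the bench; the plate reaches from gauge x = -75 to +28 mm. The face is at gauge y = 60 mm at the start and 24 mm in the next hole, where the four cartons (160 mm) have 6 mm to spare; the stop pushes the cartons together as it closes.
- plunger (a joint): height of the red lock plunger above fully home, m: 0 = home, 0.024 = upper limit. Its 8 mm round-nosed pin is 14 mm deep in the hole at 0, so it is clear above 0.014. A spring (500 N/m) rests it at about 0.007, where it still locks: about 4 N down holds it home, about 8 N lifts it to the limit.
- knob: red knob on the plunger, straight above the pin: upright cylinder, 26 mm in diameter, 28 mm high, gauge x = 50 mm; origin at its centre, 90 mm above the bench when home, about 97 mm at rest. Around it, above 75 mm, the nearest thing is the carton row, whose far faces are 67 mm from its axis towards gauge -x.
- next_hole (a point): centre of the mouth of the next hole (gauge x = 50, y = 36 mm), on top of the aluminium rail, 52 mm above the bench. The rail is 30 mm wide, along gauge y from -155 to 155 mm, with holes 11 mm wide every 36 mm (y = 108, 72, 36, 0, ...); the stop starts locked in the one at y = 72.
- carton_a: white carton, 56 deep (its x) x 40 wide (its y) x 90 high mm, about 150 g, red panel on the two narrow upright faces (those that look along its +x and -x); origin at the centre of its underside, z up. Already on the board, first beside the end wall.
- carton_b: white carton, 56 deep (its x) x 40 wide (its y) x 90 high mm, about 150 g, red panel on the two narrow upright faces (those that look along its +x and -x); origin at the centre of its underside, z up. Already on the board, next to carton_a.
- carton_c: white carton, 56 deep (its x) x 40 wide (its y) x 90 high mm, about 150 g, red panel on the two narrow upright faces (those that look along its +x and -x); origin at the centre of its underside, z up. Starts upright on the bench, on one side of the gauge.
- carton_d: white carton, 56 deep (its x) x 40 wide (its y) x 90 high mm, about 150 g, red panel on the two narrow upright faces (those that look along its +x and -x); origin at the centre of its underside, z up. Starts upright on the bench, on the other side of the gauge.
- tumbler: bystander: red drinking bottle, 66 mm in diameter, 190 mm high, beyond the gauge; origin under its centre
- white_bottle: bystander: white bottle, 56 mm in diameter, 120 mm high, beyond the gauge; origin under its centre
- tape_roll: bystander: roll of brown tape lying flat, 80 mm in diameter, 48 mm high, to the right; origin under its centre
- brown_carton: bystander: brown carton, 100 x 130 x 70 mm, beyond the gauge; origin under its centre
- red_scanner: bystander: flat red scanner, 120 x 70 x 30 mm, to the left; origin under its centre
- screwdriver: bystander: screwdriver lying to the right; origin under its middle
Not all that is in view belongs to the job. Leave any purple look-alike of the carton_c alone. Leave any turquoise look-alike of the carton_a alone.

How it is judged:
By the outcome, as a careful person would: the job done as asked, in the order asked, and still so for the second after the job is handed in, while the arm keeps its last pose, push and grip.
It also fails if it takes over 70 s, if anything falls off the work surface, if the arm or the gripper's body presses on something with over 40 N, if the wrist force passes 120 N, or if a joint passes its speed limit or range.

## Working session

There is one attempt and no reset: what is moved stays moved. The work goes in short steps, Python scripts to look and compute and a tool call to move; the robot and the scene stay as the last step left them, time stands still between calls to the robot, and variables do not carry over. Pictures are saved under pics/ and viewed, about 8 in all and at most 12, crops included, and the job is handed in when it is done.

Besides the shell and the picture viewer there is one more tool, called after "Request:" by a JSON object that holds its "name" and its "arguments". move_arm: Moves the arm, as the interface text tells. Its arguments: {"type":"object","properties":{"plan":{"type":"array","items":{"type":"array","items":{"type":"number"}}},"force":{"type":"number"}},"required":["plan"]}

```bash
mkdir -p pics; ls; cat > h.py <<'E'
import numpy as np, cv2
from scipy.spatial.transform import Rotation as R
from plant import arm, get_image, ticket, spotter
def save(im,name,crop=None,s=1):
    f=im["frame"]
    if crop: l,t,w,h=crop; f=f[t:t+h,l:l+w]
    f=cv2.resize(f,None,fx=s,fy=s,interpolation=cv2.INTER_CUBIC)
    cv2.imwrite("pics/"+name,f[:,:,::-1])
def proj(im,P):
    return cv2.projectPoints(np.float64(P).reshape(-1,1,3),np.float64(im["rvec"]),np.float64(im["tvec"]),np.float64(im["intrinsics"]),None)[0].reshape(-1,2)
def ray(im,uv,z):
    Rm=cv2.Rodrigues(np.float64(im["rvec"]))[0];K=np.float64(im["intrinsics"])
    C=-Rm.T@np.float64(im["tvec"]).ravel()
    uv=np.atleast_2d(np.float64(uv)); d=(np.c_[uv,np.ones(len(uv))]@np.linalg.inv(K).T)@Rm
    return C+d*((z-C[2])/d[:,2])[:,None]
E
python3 - <<'E'
from h import *
s=arm.sense(); print({k:np.round(v,3) for k,v in s.items()})
for n in ("scene","top"):
    im=get_image(n); save(im,n+"0.png",s=1.25)
    print(n,im["intrinsics"],im["rvec"],im["tvec"])
    for l in ("carton_a","knob","gauge","stop"):
        for d in spotter.recognise(l,im): print(l,np.round(d["p"],2),d["rect"])
E
```

```text
pics
{'t': np.float64(0.0), 'qpos': array([ 1.15 ,  0.334,  0.04 ,  1.466, -0.013,  1.343, -0.058]), 'joint_velocities': array([ 0.001,  0.001, -0.002, -0.   , -0.001, -0.001, -0.   ]), 'joint_efforts': array([ 2.0000e-03, -6.5635e+01,  1.3350e+00, -4.0379e+01, -6.0000e-02,
        4.5000e-02,  0.0000e+00]), 'ee_pos': array([ 0.205, -0.616,  0.23 ]), 'tool_rot': array([-0.698, -0.114,  0.698, -0.113]), 'wrist_force': array([-0.232, -0.09 , -1.345]), 'torque': array([ 0.016, -0.01 , -0.042]), 'gripper_width': np.float64(0.087)}
scene [[483.0132843    0.         319.77641739]
 [  0.         483.0132843  197.88468615]
 [  0.           0.           1.        ]] [ 2.37417168  0.65409954 -0.22635478] [-0.45293567 -0.17179372  1.7371329 ]
carton_a 0.96 [228.9, 211.6, 16.1, 33.6]
carton_a 0.92 [322.9, 115.7, 14.3, 27.0]
carton_a 0.83 [208.5, 235.5, 28.0, 34.6]
carton_a 0.56 [304.4, 185.0, 21.0, 30.3]
carton_a 0.56 [284.3, 228.7, 12.0, 29.6]
carton_a 0.55 [295.6, 193.7, 17.7, 29.9]
knob 0.39 [362.7, 171.7, 4.6, 11.7]
gauge 0.83 [283.1, 161.9, 103.7, 90.3]
stop 0.86 [333.5, 168.6, 41.0, 31.9]
stop 0.6 [405.4, 149.2, 26.9, 50.4]
stop 0.19 [255.1, 282.4, 28.9, 36.3]
top [[405.15744809   0.         316.90077422]
 [  0.         405.15744809 193.28293721]
 [  0.           0.           1.        ]] [ 2.16865171 -2.20326249  0.05147411] [0.01378525 0.55817416 1.40682635]
carton_a 0.88 [402.3, 232.7, 19.2, 20.7]
carton_a 0.68 [319.8, 197.0, 15.1, 18.8]
carton_a 0.61 [220.6, 237.1, 20.6, 18.0]
carton_a 0.61 [362.4, 187.4, 23.0, 22.6]
carton_a 0.53 [378.1, 237.4, 19.9, 20.5]
carton_a 0.47 [329.5, 199.7, 15.8, 17.5]
knob 0.54 [277.9, 169.8, 8.5, 7.3]
gauge 0.65 [258.5, 160.3, 96.9, 61.7]
stop 0.6 [276.6, 167.6, 13.5, 42.8]
stop 0.38 [409.2, 173.5, 25.2, 23.0]
```

View pics/scene0.png

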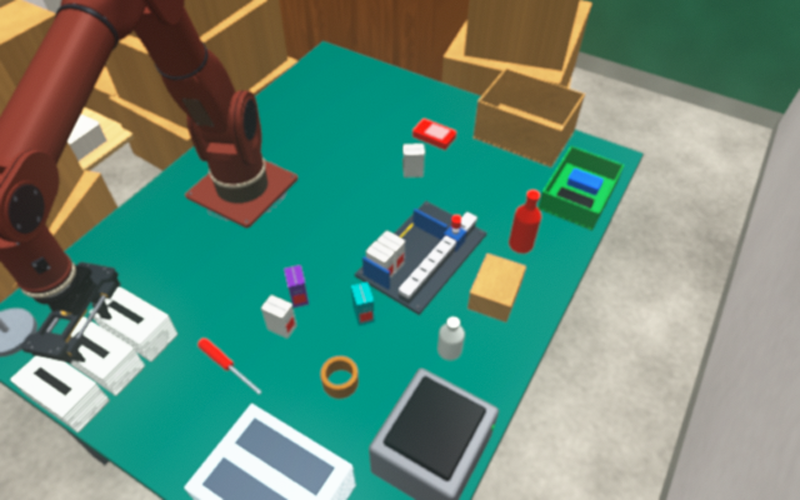

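```bash
python3 - <<'E'
from h import *
im=get_image("top"); save(im,"top1.png",crop=(190,120,270,170),s=2.9)
E
```

```text
(no output)
```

View pics/top1.png

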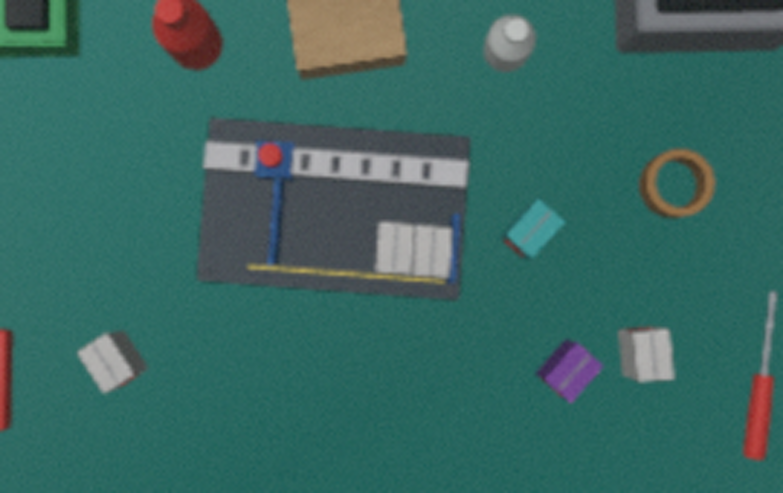

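The scene view shows white cartons at scene px (330,128), on the left, and (223,252), on the right. They match carton_c/d: white with a red narrow panel. The purple (237,228) and turquoise (290,242) ones are look-alikes. The enlarged top crop confirms this: white tops at about (228,245) and (413,242), purple at (387,248), turquoise at (374,199).

```bash
cat >> h.py <<'E'
def rectfit(im,mask,z,up=4):
    m=mask.astype(np.uint8)
    n,lab,st,_=cv2.connectedComponentsWithStats(m); k=1+np.argmax(st[1:,4]); m=(lab==k).astype(np.uint8)
    c=max(cv2.findContours(cv2.resize(m*255,None,fx=up,fy=up,interpolation=cv2.INTER_LINEAR)[:,:]//128,cv2.RETR_EXTERNAL,cv2.CHAIN_APPROX_NONE)[0],key=len).reshape(-1,2)
    P=ray(im,(c+.5)/up-.5,z)[:,:2]
    (cx,cy),(w,h),a=cv2.minAreaRect((P*1000).astype(np.float32))
    if w<h: w,h,a=h,w,a-90
    return cx,cy,w,h,(a+90)%180-90   # long axis angle deg
E
python3 - <<'E'
from h import *
im=get_image("top"); f=im["frame"].astype(int)
for d in spotter.trace("gauge",im)[:1]: print("gauge",np.round(rectfit(im,d["pixels"],0.012),1))
print("px",f[245,225],f[247,238],f[242,415],f[242,405],f[205,335])
for l,r in (("L",(210,228,35,33)),("R",(398,226,32,32)),("AB",(312,190,36,30))):
    for th in (110,125,140,155):
        m=np.zeros(f.shape[:2],bool); x,y,w,h=r; m[y:y+h,x:x+w]=(f.min(2)>th)[y:y+h,x:x+w]
        if m.any(): print(l,th,np.round(rectfit(im,m,.09),1))
d=spotter.recognise("knob",im)[0]["rect"]; print(ray(im,[d[0]+d[2]/2,d[1]+d[3]/2],.111))
E
```

```text
gauge [565.2  50.2 324.  202.4  84.8]
px [167 166 166] [73 79 75] [153 153 154] [109 110 109] [175 174 172]
L 110 [388.1 308.2  60.   43.7  33.5]
L 125 [387.5 308.4  59.1  42.8  33.5]
L 140 [387.4 308.6  56.9  42.8  32.8]
L 155 [387.6 309.   56.2  38.2  33.5]
R 110 [ 387.7 -310.5   60.3   57.1    3.6]
R 125 [ 387.5 -316.3   58.3   44.5    4.1]
R 140 [ 387.3 -315.4   56.6   42.2    3. ]
R 155 [ 387.9 -315.3   55.3   38.7   -1.6]
AB 110 [512.5 -46.4  89.1  60.7  83.9]
AB 125 [511.8 -46.4  87.9  58.8  83.9]
AB 140 [512.5 -45.4  82.3  58.9  88.9]
AB 155 [514.5 -23.9  55.7  39.   -1. ]
[[0.61732004 0.11499195 0.111     ]]
```

Positions agree within a few mm with the given sizes: the board fits 324x202 mm, and the knob and carton row are where predicted. Moving to the right-hand carton.

```bash
cat >> h.py <<'E'
def go(x,y,z,jaw):
    "tool shift (mm) and twist to TCP x,y,z mm with jaw axis along world angle jaw deg (mod 180)"
    s=arm.sense(); M=R.from_quat(s["tool_rot"]).as_matrix(); p=np.float64(s["ee_pos"])*1000
    j=np.degrees(np.arctan2(M[1,1],M[0,1])); dz=(jaw-j+90)%180-90
    print("t",round(float(s["t"]),2),"tcp",p.round(1),"down",M[:,0].round(3),"jaw",round(j,1),"w",round(float(s["gripper_width"])*1000,1),"F",np.round(s["wrist_force"],1),"q7",round(float(s["qpos"][6]),2))
    print("shift",(M.T@(np.array([x,y,z])-p)).round(1),"twist",round(-np.radians(dz),3))
E
python3 -c "
from h import *
go(387.5,-315.5,200,2)"
```

```text
t 0.7 tcp [ 205.6 -616.6  230.6] down [-0.  0. -1.] jaw -71.6 w 87.1 F [-0.  -0.8 -0.5] q7 -0.06
shift [  30.6 -228.1 -267.8] twist -1.284
```

Request:
{"name": "move_arm", "arguments": {"plan": [[0, -25, -30, -0.12, 1], [0, -50, -60, -0.24, 1], [0, -76, -90, -0.36, 1], [10, -101, -119, -0.48, 1], [10, -127, -149, -0.6, 1]]}}

```text
t: 1.12
ee_pos: [0.3069, -0.4471, 0.2194]
tool_rot: [-0.632, -0.317, 0.633, -0.316]
wrist_force: [0.7, -0.1, -0.1]
gripper_width: 0.087
```

```bash
python3 -c "
from h import *
go(387.5,-315.5,200,2)"
```

```text
t 1.12 tcp [ 306.9 -447.1  219.4] down [-0.001  0.001 -1.   ] jaw -36.9 w 87.0 F [ 0.7 -0.1 -0.1] q7 0.23
shift [  19.4  -14.5 -153.6] twist -0.678
```

Request:
{"name": "move_arm", "arguments": {"plan": [[5, -3, -33, -0.12, 1], [10, -7, -66, -0.24, 1], [15, -11, -99, -0.36, 1], [19, -14, -132, -0.48, 1], [19, -14, -154, -0.6, 1]]}}

```text
t: 1.53
ee_pos: [0.3892, -0.3121, 0.2]
tool_rot: [0.509, 0.492, -0.509, 0.491]
wrist_force: [0.2, 0.6, -0.6]
gripper_width: 0.0869
```

Request:
{"name": "move_arm", "arguments": {"plan": [[0, 0, 0, -0.07, 1], [0, 0, 0, -0.08, 1]]}}

```text
t: 1.7
ee_pos: [0.3903, -0.3104, 0.2001]
tool_rot: [0.487, 0.513, -0.487, 0.512]
wrist_force: [0.3, 0.1, -0.6]
gripper_width: 0.087
```

```bash
python3 - <<'E'
from h import *
im=get_image("wrist"); save(im,"w1.png"); 
for d in spotter.trace("carton_c",im)[:2]: print(d["p"],d["rect"],np.round(rectfit(im,d["pixels"],.09),1))
f=im["frame"].astype(int); 
go(387.5,-315.5,59,2)
E
```

```text
0.92 [250.2, 42.1, 91.5, 96.3] [ 368.9 -226.1   57.3   41.2  -42.4]
0.79 [443.7, 3.5, 137.4, 96.2] [ 519.  -193.    70.6   67.3   46.6]
t 1.8 tcp [ 388.9 -312.6  200.1] down [-0.001  0.001 -1.   ] jaw 2.4 w 87.1 F [ 0.2 -1.3 -0.2] q7 0.61
shift [141.1  -1.4   3. ] twist 0.008
```

View pics/w1.png

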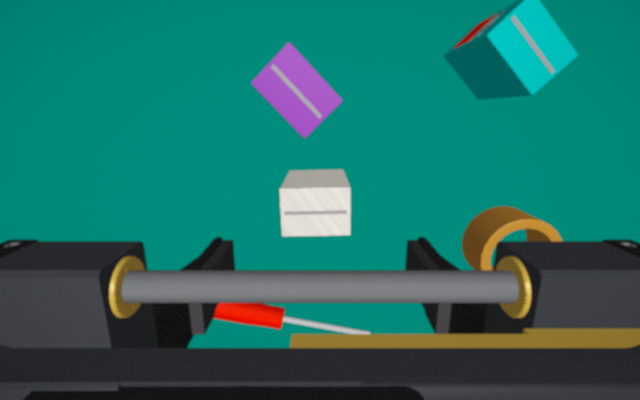

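The wrist view shows the white carton's top face at about (281–351, 186–237), with the purple and turquoise ones above it. Measuring that top face.

```bash
python3 - <<'E'
from h import *
im=get_image("wrist"); f=im["frame"].astype(int)
print(f[200,315],f[178,315],f[225,340])
for th in (200,210,215,220):
    m=np.zeros(f.shape[:2],bool); m[165:245,270:360]=(f.min(2)>th)[165:245,270:360]
    m=cv2.morphologyEx(m.astype(np.uint8),cv2.MORPH_CLOSE,np.ones((9,9)))
    print(th,np.round(rectfit(im,m,.09),1))
print(ray(im,[[281,187],[350,187],[351,237],[281,237]],.09).round(4))
E
```

```text
[234 230 223] [167 164 156] [228 224 217]
200 [ 386.4 -315.9   54.8   39.6    3.8]
210 [ 386.6 -315.8   54.5   38.8    4.2]
215 [ 386.2 -315.7   53.6   38.7    3.7]
220 [ 390.6 -315.6   45.1   37.1    4.4]
[[ 0.3577 -0.2992  0.09  ]
 [ 0.4116 -0.2969  0.09  ]
 [ 0.4151 -0.3383  0.09  ]
 [ 0.3582 -0.3407  0.09  ]]
```

Request:
{"name": "move_arm", "arguments": {"plan": [[30, -2, 3.5, -0.02, 1], [65, -2, 3.5, -0.02, 1], [100, -2, 3.5, -0.02, 1], [130, -2, 3.5, -0.02, 1], [141, -2, 3.5, -0.02, 1]]}}

```text
t: 2.27
ee_pos: [0.3838, -0.316, 0.0551]
tool_rot: [0.485, 0.516, -0.486, 0.512]
wrist_force: [-0.8, 1.2, -0.5]
gripper_width: 0.0868
```

Request:
{"name": "move_arm", "arguments": {"plan": [[0, 0, 0, 0, -0.2], [0, 0, 0, 0, -0.5], [0, 0, 0, 0, -0.5], [0, 0, 0, 0, -0.5], [0, 0, 0, 0, -0.5]], "force": 20}}

```text
t: 2.68
ee_pos: [0.3847, -0.3168, 0.0567]
tool_rot: [0.485, 0.515, -0.486, 0.512]
wrist_force: [0.3, -0.1, 1.0]
gripper_width: 0.0616
```

```bash
python3 -c "
from h import *
go(387,-316,200,-5)"
```

```text
t 2.68 tcp [ 384.7 -316.8   56.7] down [-0.004  0.002 -1.   ] jaw 3.2 w 61.6 F [ 0.3 -0.1  1. ] q7 0.59
shift [-143.3    1.8   -1. ] twist 0.144
```

Request:
{"name": "move_arm", "arguments": {"plan": [[0, 0, 0, 0, -0.5], [0, 0, 0, 0, -0.5], [0, 0, 0, 0, -0.5]]}}

```text
t: 2.93
ee_pos: [0.385, -0.317, 0.0573]
tool_rot: [0.485, 0.515, -0.486, 0.513]
wrist_force: [-0.5, 1.3, 3.1]
gripper_width: 0.0559
```

Request:
{"name": "move_arm", "arguments": {"plan": [[-20, 0, 0, 0, -0.6], [-55, 0, 0, 0, -0.6], [-90, 0, 0, 0.05, -0.6], [-120, 0, 0, 0.1, -0.6], [-130, 0, 0, 0.14, -0.6]]}}

```text
t: 3.35
ee_pos: [0.3869, -0.3182, 0.1919]
tool_rot: [-0.521, -0.477, 0.521, -0.479]
wrist_force: [0.7, -0.0, -2.5]
gripper_width: 0.0558
```

```bash
python3 - <<'E'
from h import *
from scipy.optimize import least_squares
# gauge pose, from top and scene: board corners via trace contour, knob
im=get_image("top"); f=im["frame"].astype(int)
d=spotter.trace("gauge",im)[0]; g=rectfit(im,d["pixels"],.012); print("gauge",np.round(g,1))
save(im,"t2.png",crop=(250,150,120,80),s=6.6)
yaw=np.radians(g[4]-90)
def G(x,y): return np.array([g[0]+x*np.cos(yaw)-y*np.sin(yaw), g[1]+x*np.sin(yaw)+y*np.cos(yaw)])
print("row3",G(-45,-42).round(1),"knob",G(50,72).round(1))
x,y=G(-45,-42); go(x,y,180,np.degrees(yaw))
E
```

```text
Traceback (most recent call last):
IndexError: list index out of range
```

```bash
python3 - <<'E'
from h import *
im=get_image("top"); im2=get_image("wrist")
f=np.vstack([im["frame"],im2["frame"]]); cv2.imwrite("pics/c3.png",cv2.resize(f,(480,600),interpolation=cv2.INTER_AREA)[:,:,::-1])
np.savez("t3.npz",f=im["frame"])
E
```

```text
(no output)
```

View pics/c3.png

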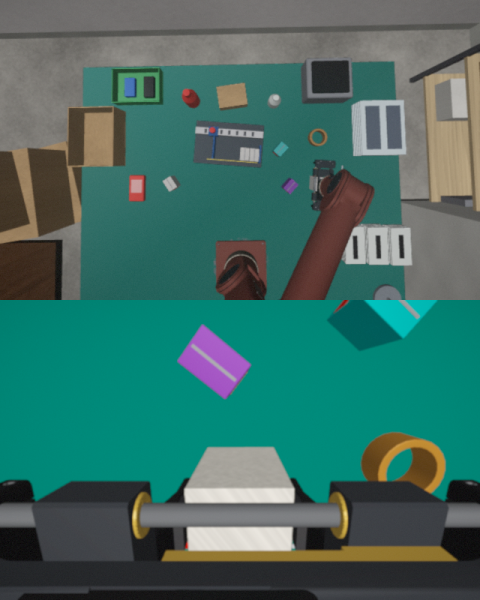

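The carton is held in the gripper and the gauge is fully visible in the top view, so I'll fit the board by colour.

```bash
python3 - <<'E'
from h import *
im=get_image("top"); f=im["frame"].astype(int)
for th in (12,18,24,30):
    m=np.zeros(f.shape[:2],bool); m[152:232,248:362]=((f[:,:,1]-f[:,:,0])<th)[152:232,248:362]
    print(th,np.round(rectfit(im,m,.012),1))
# rail centre line & knob
m=np.zeros(f.shape[:2],bool); m[160:190,255:360]=(f.min(2)>115)[160:190,255:360]
n,lab,st,c=cv2.connectedComponentsWithStats(m.astype(np.uint8)); print(st[1:].tolist())
ys,xs=np.nonzero(m); P=ray(im,np.c_[xs,ys],.052)[:,:2]*1000
v=P-P.mean(0); w=np.linalg.svd(v,full_matrices=False)[2][0]; print("rail dir",np.degrees(np.arctan2(w[1],w[0])),P.mean(0))
k=np.zeros(f.shape[:2],bool); k[155:190,265:300]=((f[:,:,0]-f[:,:,1])>50)[155:190,265:300]
print("knob",rectfit(im,k,.107))
save(im,"t4.png",crop=(250,150,115,80),s=6.6)
E
```

```text
12 [566.4  49.4 320.3 197.2  84.8]
18 [565.8  49.1 324.3 198.8  84.8]
24 [565.8  49.4 324.9 200.5  84.8]
30 [566.   49.2 325.9 201.4  84.8]
[[260, 169, 19, 10, 156], [290, 171, 62, 14, 522]]
rail dir -95.17777500620558 [614.86726729  31.27084112]
knob (623.5532836914062, 116.47188568115234, 25.75554084777832, 25.626035690307617, -0.6340408325195312)
```

View pics/t4.png

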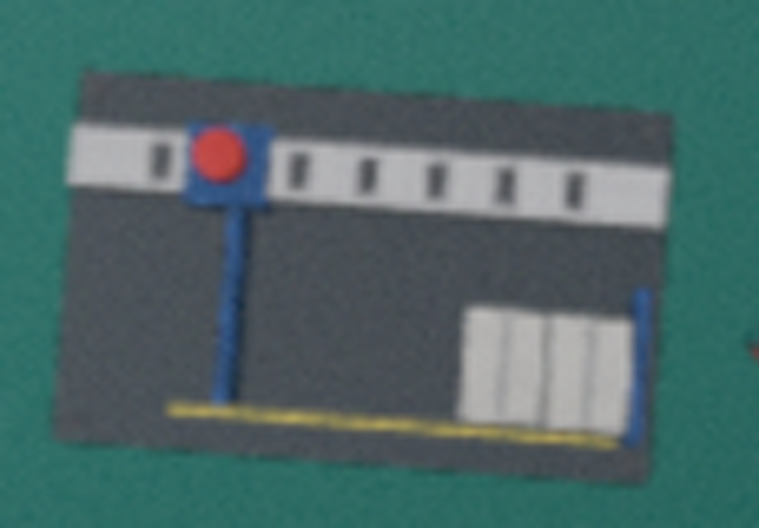

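```bash
python3 -c "
from h import *
go(518,16.5,185,-5.2)"
```

```text
t 3.6 tcp [ 384.6 -316.7  185.7] down [-0.005  0.003 -1.   ] jaw -4.7 w 55.9 F [ 0.2  0.9 -2.5] q7 0.5
shift [   1.1  105.6 -343. ] twist 0.009
```

Request:
{"name": "move_arm", "arguments": {"plan": [[0, 8, -25, 0, -0.6], [0, 20, -63, 0, -0.6], [0, 32, -103, 0, -0.6], [0, 44, -143, 0, -0.6], [0, 56, -181, 0.01, -0.6]]}}

```text
t: 4.02
ee_pos: [0.4546, -0.1386, 0.1843]
tool_rot: [-0.521, -0.48, 0.523, -0.474]
wrist_force: [0.6, -0.5, -2.2]
gripper_width: 0.0556
```

Request:
{"name": "move_arm", "arguments": {"plan": [[0, 12, -39, 0, -0.6], [0, 23, -76, 0, -0.6], [0, 34, -110, 0, -0.6], [0, 43, -138, 0, -0.6], [0, 46, -150, 0, -0.6]]}}

```text
t: 4.43
ee_pos: [0.5141, 0.0115, 0.1829]
tool_rot: [-0.52, -0.482, 0.522, -0.474]
wrist_force: [-0.2, 0.2, -1.9]
gripper_width: 0.0559
```

Request:
{"name": "move_arm", "arguments": {"plan": [[0, 0, 0, 0, -0.6], [0, 0, 0, 0, -0.6]]}}

```text
t: 4.6
ee_pos: [0.5131, 0.0125, 0.1811]
tool_rot: [-0.519, -0.484, 0.521, -0.474]
wrist_force: [-0.6, -0.2, -2.2]
gripper_width: 0.0557
```

```bash
python3 -c "
from h import *
go(517.8,16.5,75,-5.2)
im=get_image('wrist'); save(im,'w5.png')"
```

```text
t 4.6 tcp [513.1  12.5 181.1] down [-0.012  0.008 -1.   ] jaw -4.7 w 55.7 F [-0.6 -0.2 -2.2] q7 -0.26
shift [106.1   5.8  -3.6] twist 0.009
```

View pics/w5.png

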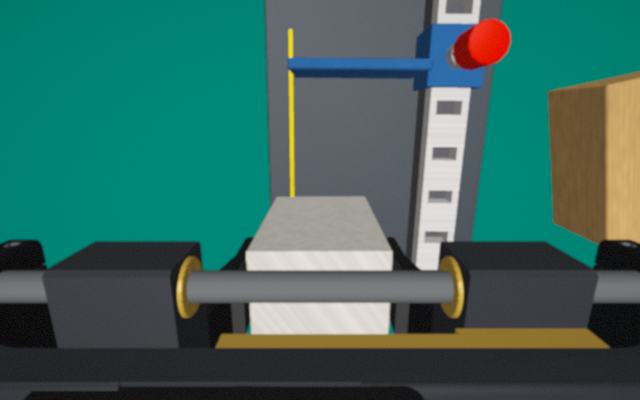

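Request:
{"name": "move_arm", "arguments": {"plan": [[20, 6, -4, 0.01, -0.6], [50, 6, -4, 0.01, -0.6], [80, 6, -4, 0.01, -0.6], [98, 6, -4, 0.01, -0.6], [104, 6, -4, 0.01, -0.6]]}}

```text
t: 5.07
ee_pos: [0.5159, 0.0133, 0.0744]
tool_rot: [-0.521, -0.481, 0.526, -0.47]
wrist_force: [-0.3, 1.0, -0.9]
gripper_width: 0.0556
```

Request:
{"name": "move_arm", "arguments": {"plan": [[0, 0, 0, 0, -0.6], [0, 0, 0, 0, -0.6]]}}

```text
t: 5.23
ee_pos: [0.5152, 0.0123, 0.0742]
tool_rot: [-0.521, -0.481, 0.527, -0.469]
wrist_force: [-0.1, 0.3, -1.7]
gripper_width: 0.0558
```

```bash
python3 -c "
from h import *
go(517.8,16.5,69.5,-5.2)
im=get_image('scene'); save(im,'s6.png',crop=(270,150,125,100),s=6)"
```

```text
t 5.23 tcp [515.2  12.3  74.2] down [-0.018  0.007 -1.   ] jaw -5.6 w 55.8 F [-0.1  0.3 -1.7] q7 -0.35
shift [ 4.7  2.2 -4.4] twist -0.006
```

View pics/s6.png

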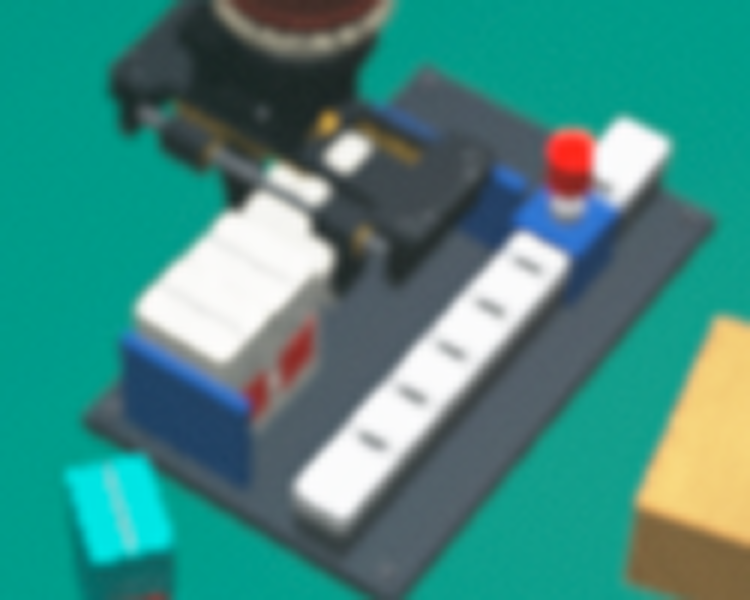

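Request:
{"name": "move_arm", "arguments": {"plan": [[2, 2, 0, 0, -0.6], [4, 2.5, 0, 0, -0.6], [5, 2.5, 0, 0, -0.6], [5, 2.5, 1.5, 0, -0.6], [5, 2.5, 1.5, 0, -0.6]]}}

```text
t: 5.7
ee_pos: [0.5187, 0.0118, 0.0703]
tool_rot: [-0.521, -0.481, 0.526, -0.47]
wrist_force: [1.6, 6.0, -0.9]
gripper_width: 0.0562
```

```bash
cat >> h.py <<'E'
def gx():
    "TCP in gauge mm"
    p=np.float64(arm.sense()["ee_pos"])*1000-[566,49.3,0]; c,s=np.cos(np.radians(-5.2)),np.sin(np.radians(-5.2))
    print("gauge TCP",round(c*p[0]+s*p[1],1),round(-s*p[0]+c*p[1],1),round(p[2],1))
E
python3 -c "
from h import *
gx();go(517.8,16.5,69.5,-5.2)"
```

```text
gauge TCP -43.7 -41.6 70.3
t 5.7 tcp [518.7  11.8  70.3] down [-0.015  0.008 -1.   ] jaw -5.5 w 56.2 F [ 1.6  6.  -0.9] q7 -0.35
shift [ 0.9 -1.3 -4.6] twist -0.005
```

Request:
{"name": "move_arm", "arguments": {"plan": [[0.5, -1, 0, 0, -0.6], [1, -1, 0, 0, -0.6], [1, -1, 0, 0, 0], [1, -1, 0, 0, 0.6], [1, -1, 0, 0, 1]]}}

```text
t: 6.12
ee_pos: [0.5176, 0.0112, 0.0693]
tool_rot: [-0.521, -0.481, 0.526, -0.47]
wrist_force: [-0.2, 0.9, -0.4]
gripper_width: 0.0629
```

Request:
{"name": "move_arm", "arguments": {"plan": [[0, 0, 0, 0, 1], [0, 0, 0, 0, 1], [-10, 0, 0, 0, 1], [-35, 0, 0, 0, 1], [-70, 0, 0, 0, 1]]}}

```text
t: 6.53
ee_pos: [0.5169, 0.0105, 0.1386]
tool_rot: [-0.52, -0.482, 0.527, -0.469]
wrist_force: [1.1, -0.6, -0.2]
gripper_width: 0.0861
```

Request:
{"name": "move_arm", "arguments": {"plan": [[-35, 0, -5, 0, 1], [-60, 0, -30, 0, 1], [-70, 0, -60, 0, 1], [-70, 0, -100, 0, 1], [-70, 0, -130, 0, 1]]}}

```text
t: 6.95
ee_pos: [0.5312, 0.142, 0.2116]
tool_rot: [-0.521, -0.481, 0.526, -0.469]
wrist_force: [-0.2, 0.8, 0.2]
gripper_width: 0.087
```

```bash
python3 -c "
from h import *
gx();go(387.5,308.5,200,33.3)
im=get_image('wrist'); save(im,'w7.png')"
```

```text
gauge TCP -43.0 89.2 211.6
t 6.95 tcp [531.2 142.  211.6] down [-0.017  0.008 -1.   ] jaw -5.5 w 87.0 F [-0.2  0.8  0.2] q7 -0.54
shift [  15.4 -158.8 -151.8] twist -0.677
```

View pics/w7.png

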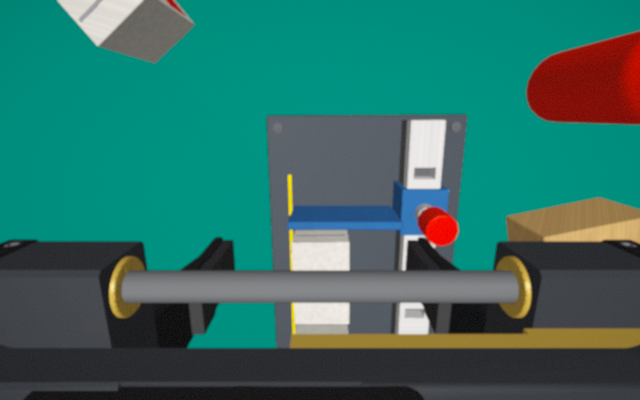

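The third carton stands in line, touching the row (wrist px 293–350, 232–325). The left carton shows at (60–190, 0–60). Moving to it now.

Request:
{"name": "move_arm", "arguments": {"plan": [[0, -24, -24, -0.12, 1], [0, -50, -50, -0.24, 1], [0, -76, -75, -0.36, 1], [0, -103, -100, -0.48, 1], [0, -130, -125, -0.6, 1]]}}

```text
t: 7.42
ee_pos: [0.4106, 0.2857, 0.2156]
tool_rot: [0.356, 0.618, -0.355, 0.604]
wrist_force: [-0.5, 0.1, 0.4]
gripper_width: 0.087
```

```bash
python3 -c "
from h import *
go(387.5,308.5,200,33.3)"
```

```text
t 7.42 tcp [410.6 285.7 215.6] down [-0.017  0.011 -1.   ] jaw 29.6 w 87.0 F [-0.5  0.1  0.4] q7 -0.23
shift [ 16.2  -8.7 -31. ] twist -0.065
```

Request:
{"name": "move_arm", "arguments": {"plan": [[5, -4, -15, -0.06, 1], [12, -8, -30, -0.06, 1], [16, -9, -31, -0.06, 1], [16, -9, -31, -0.06, 1]]}}

```text
t: 7.75
ee_pos: [0.3866, 0.3082, 0.2]
tool_rot: [0.337, 0.629, -0.337, 0.615]
wrist_force: [-0.1, 0.1, -0.1]
gripper_width: 0.0872
```

```bash
python3 - <<'E'
from h import *
im=get_image("wrist"); f=im["frame"].astype(int)
for th in (190,205,215):
    m=np.zeros(f.shape[:2],bool); m[120:262,240:390]=(f.min(2)>th)[120:262,240:390]
    m=cv2.morphologyEx(m.astype(np.uint8),cv2.MORPH_CLOSE,np.ones((9,9)))
    if m.any(): print(th,np.round(rectfit(im,m,.09),1))
go(387.5,308.5,59,33.3)
E
```

```text
190 [387.2 309.4  55.8  39.2  33.2]
205 [387.6 309.1  54.9  38.4  33.2]
215 [387.4 309.6  53.5  37.5  33.3]
t 7.8 tcp [387.5 307.6 200.3] down [-0.017  0.01  -1.   ] jaw 33.0 w 87.0 F [ 0.6 -0.1  0.8] q7 -0.24
shift [141.3   1.7   1.7] twist -0.005
```

Request:
{"name": "move_arm", "arguments": {"plan": [[30, 2, 1, 0, 1], [65, 2, 1, 0, 1], [100, 2, 1, 0, 1], [130, 2, 1, 0, 1], [139, 2, 1, 0, 1]]}}

```text
t: 8.22
ee_pos: [0.3867, 0.3063, 0.0575]
tool_rot: [0.337, 0.629, -0.34, 0.613]
wrist_force: [-1.6, -0.5, -1.1]
gripper_width: 0.0869
```

Request:
{"name": "move_arm", "arguments": {"plan": [[0, 0, 0, 0, -0.2], [0, 0, 0, 0, -0.5], [0, 0, 0, 0, -0.5], [0, 0, 0, 0, -0.5], [0, 0, 0, 0, -0.5]], "force": 20}}

```text
t: 8.63
ee_pos: [0.3877, 0.3068, 0.059]
tool_rot: [0.338, 0.628, -0.339, 0.613]
wrist_force: [-0.2, 0.3, -0.8]
gripper_width: 0.0615
```

Request:
{"name": "move_arm", "arguments": {"plan": [[0, 0, 0, 0, -0.5], [0, 0, 0, 0, -0.5], [0, 0, 0, 0, -0.5]]}}

```text
t: 8.88
ee_pos: [0.388, 0.3069, 0.0594]
tool_rot: [0.338, 0.628, -0.339, 0.614]
wrist_force: [0.7, -0.6, 2.5]
gripper_width: 0.0558
```

```bash
python3 -c "
from h import *
go(522.5,58,190,-5.2)"
```

```text
t 8.88 tcp [388.  306.9  59.4] down [-0.019  0.008 -1.   ] jaw 32.8 w 55.8 F [ 0.7 -0.6  2.5] q7 -0.4
shift [-135.1  -23.3  279.8] twist 0.664
```

Request:
{"name": "move_arm", "arguments": {"plan": [[-20, 0, 0, 0, -0.6], [-55, 0, 0, 0, -0.6], [-95, 0, 0, 0, -0.6], [-130, -4, 35, 0.1, -0.6], [-136, -7, 70, 0.22, -0.6]]}}

```text
t: 9.3
ee_pos: [0.422, 0.2477, 0.1988]
tool_rot: [0.404, 0.587, -0.403, 0.574]
wrist_force: [2.6, -0.0, -2.7]
gripper_width: 0.0565
```

```bash
python3 -c "
from h import *
go(521.4,55.4,190,-5.2)"
```

```text
t 9.3 tcp [422.  247.7 198.8] down [-0.014  0.012 -1.   ] jaw 20.4 w 56.5 F [ 2.6 -0.  -2.7] q7 -0.31
shift [  5.1  26.1 215. ] twist 0.447
```

Request:
{"name": "move_arm", "arguments": {"plan": [[0, 4, 32, 0.1, -0.6], [0, 9, 70, 0.2, -0.6], [0, 14, 110, 0.3, -0.6], [2, 18, 150, 0.4, -0.6], [4, 23, 185, 0.44, -0.6]]}}

```text
t: 9.72
ee_pos: [0.5086, 0.0796, 0.1917]
tool_rot: [-0.521, -0.483, 0.523, -0.471]
wrist_force: [0.9, 1.0, -2.4]
gripper_width: 0.0559
```

```bash
python3 -c "
from h import *
go(521.4,55.4,190,-5.2)"
```

```text
t 9.72 tcp [508.6  79.6 191.7] down [-0.013  0.011 -1.   ] jaw -5.2 w 55.9 F [ 0.9  1.  -2.4] q7 -0.4
shift [ 1.2 14.9 22.9] twist 0.0
```

Request:
{"name": "move_arm", "arguments": {"plan": [[0, 8, 12, 0, -0.6], [0, 15, 23, 0, -0.6], [0, 15, 23, 0, -0.6], [0, 15, 23, 0, -0.6]]}}

```text
t: 10.05
ee_pos: [0.5211, 0.0564, 0.1911]
tool_rot: [-0.521, -0.483, 0.523, -0.471]
wrist_force: [0.9, 1.0, -2.4]
gripper_width: 0.0562
```

```bash
python3 -c "
from h import *
gx();go(521.4,55.4,78,-5.2)"
```

```text
gauge TCP -45.3 3.0 191.1
t 10.05 tcp [521.1  56.4 191.1] down [-0.014  0.012 -1.   ] jaw -5.1 w 56.2 F [ 0.9  1.  -2.4] q7 -0.36
shift [113.1   2.    2.1] twist 0.001
```

Request:
{"name": "move_arm", "arguments": {"plan": [[20, 1, 1, 0, -0.6], [50, 2, 1, 0, -0.6], [85, 2, 1, 0, -0.6], [106, 2, 1, 0, -0.6], [113, 2, 1, 0, -0.6]]}}

```text
t: 10.47
ee_pos: [0.5237, 0.0598, 0.0794]
tool_rot: [0.522, 0.484, -0.52, 0.473]
wrist_force: [-4.9, -1.1, 31.6]
gripper_width: 0.0556
```

Request:
{"name": "move_arm", "arguments": {"plan": [[2, 0, 0, 0, -0.6], [5, 0, 0, 0, -0.6], [5, 0, 0, 0, -0.6]]}}

```text
t: 10.72
ee_pos: [0.5238, 0.0614, 0.0767]
tool_rot: [0.521, 0.484, -0.519, 0.475]
wrist_force: [-5.4, -5.7, 17.9]
gripper_width: 0.0559
```

```bash
python3 -c "
from h import *
gx();go(521.4,55.4,72,-5.2)
im=get_image('scene'); save(im,'s9.png',crop=(270,150,125,100),s=5)"
```

```text
gauge TCP -43.1 8.2 76.7
t 10.72 tcp [523.8  61.4  76.7] down [-0.006  0.012 -1.   ] jaw -4.7 w 55.9 F [-5.4 -5.7 17.9] q7 -0.44
shift [ 4.6 -1.8  6.2] twist 0.009
```

View pics/s9.png

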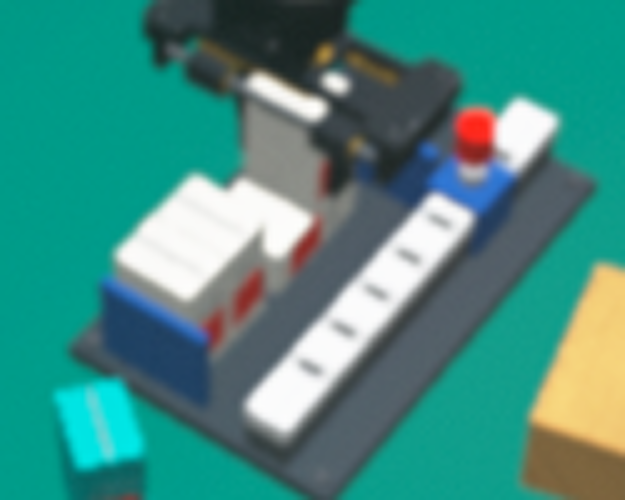

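Carton c looks displaced or tipped in scene (235–318, 180–280), and d meets 18 N of resistance. Lifting d clear to look.

Request:
{"name": "move_arm", "arguments": {"plan": [[-5, 0, -2, 0, -0.6], [-25, 0, -3, 0, -0.6], [-60, 0, -3, 0, -0.6], [-95, 0, -3, 0, -0.6], [-115, 0, -20, 0, -0.6]]}}

```text
t: 11.18
ee_pos: [0.5266, 0.0798, 0.1956]
tool_rot: [0.522, 0.483, -0.518, 0.476]
wrist_force: [2.6, 0.0, -1.9]
gripper_width: 0.0559
```

Request:
{"name": "move_arm", "arguments": {"plan": [[0, 0, -30, 0, -0.6], [0, 0, -70, 0, -0.6], [0, 0, -110, 0, -0.6], [0, 0, -130, 0, -0.6]]}}

```text
t: 11.52
ee_pos: [0.5351, 0.2172, 0.1983]
tool_rot: [0.521, 0.485, -0.515, 0.477]
wrist_force: [-0.7, -0.5, -1.0]
gripper_width: 0.0559
```

```bash
python3 - <<'E'
from h import *
gx();go(521.4,55.4,72,-5.2)
a=get_image('scene');b=get_image('top')
c=lambda im,r:cv2.resize(im["frame"][r[1]:r[1]+r[3],r[0]:r[0]+r[2]],None,fx=4,fy=4,interpolation=cv2.INTER_CUBIC)
A=c(a,(265,150,100,100));B=c(b,(250,150,100,100)); cv2.imwrite("pics/x10.png",np.hstack([A,B])[:,:,::-1])
E
```

```text
gauge TCP -46.0 164.4 198.3
t 11.52 tcp [535.1 217.2 198.3] down [-0.002  0.014 -1.   ] jaw -4.3 w 55.9 F [-0.7 -0.5 -1. ] q7 -0.68
shift [124.   -1.2 164.2] twist 0.016
```

View pics/x10.png

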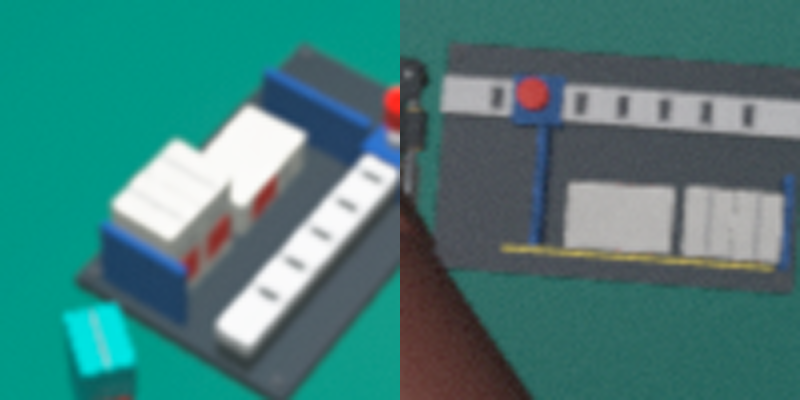

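Carton c toppled to +y onto the board when I let go of it, and d then slid up in the fingers as it came down on c. I'll put d down on the free bench to the left, re-stand c by gripping it near its top end across x so it can pivot in the pads, then place d again.

```bash
python3 - <<'E'
from h import *
go(420,310,190,-4.5)
im=get_image('top'); f=im["frame"].astype(int)
m=np.zeros(f.shape[:2],bool); m[190:220,288:352]=(f.min(2)>140)[190:220,288:352]
n,lab,st,_=cv2.connectedComponentsWithStats(m.astype(np.uint8)); print(st[1:].tolist())
for k in range(1,n):
    if st[k,4]>80:
        for z in (.052,.102): print(k,z,np.round(rectfit(im,lab==k,z),1))
E
```

```text
t 11.62 tcp [534.7 217.2 197.8] down [-0.003  0.015 -1.   ] jaw -4.1 w 56.0 F [ 0.2 -0.7 -2.2] q7 -0.68
shift [   9.5 -121.   -84.2] twist 0.007
[[291, 196, 28, 17, 422], [321, 197, 25, 18, 400]]
1 0.052 [520.   47.8  92.4  58.   84.3]
1 0.102 [518.3  45.7  89.1  55.9  84.3]
2 0.052 [513.  -48.3  84.4  59.7  84.5]
2 0.102 [511.6 -46.9  81.4  57.6  84.5]
```

Request:
{"name": "move_arm", "arguments": {"plan": [[0, -28, -19, 0, -0.6], [0, -57, -40, 0, -0.6], [0, -85, -60, 0, -0.6], [0, -110, -77, 0, -0.6], [0, -120, -84, 0, -0.6]]}}

```text
t: 12.08
ee_pos: [0.4174, 0.3101, 0.1996]
tool_rot: [0.519, 0.487, -0.515, 0.478]
wrist_force: [0.1, -0.2, -2.7]
gripper_width: 0.0561
```

Request:
{"name": "move_arm", "arguments": {"plan": [[25, 0, 0, 0, -0.6], [60, 0, 0, 0, -0.6], [95, 0, 0, 0, -0.6], [115, 0, 0, 0, -0.6]]}}

```text
t: 12.42
ee_pos: [0.4155, 0.3101, 0.0816]
tool_rot: [0.518, 0.487, -0.515, 0.479]
wrist_force: [-0.8, -1.2, -2.1]
gripper_width: 0.0559
```

```bash
python3 - <<'E'
from h import *
go(420,310,60,-4.5)
a=get_image('scene');p=arm.sense()["ee_pos"]; u=proj(a,[p])[0]; print(u)
l,t=int(u[0])-60,int(u[1])-50; save(a,"s11.png",crop=(l,t,120,100),s=5)
E
```

```text
t 12.42 tcp [415.5 310.1  81.6] down [-0.006  0.011 -1.   ] jaw -3.9 w 55.9 F [-0.8 -1.2 -2.1] q7 -0.99
shift [21.6  4.7  0.1] twist 0.011
[337.10487054 124.09509903]
```

View pics/s11.png

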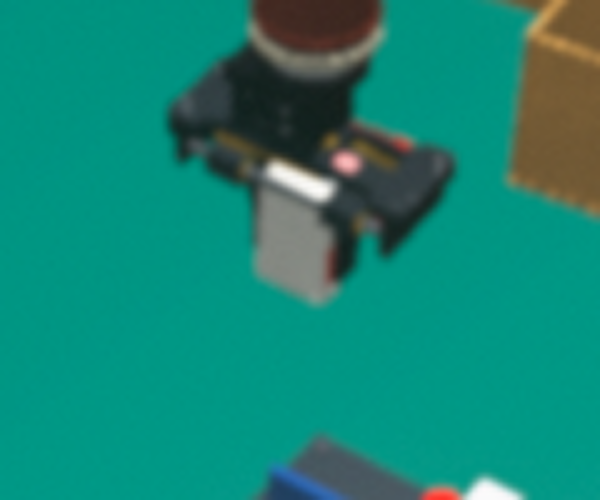

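d hangs upright and has slid up in the grip. Lowering it to the bench until contact.

Request:
{"name": "move_arm", "arguments": {"plan": [[15, 0, 0, 0, -0.6], [30, 0, 0, 0, -0.6], [40, 0, 0, 0, -0.6], [44, 0, 0, 0, -0.6], [44, 0, 0, 0, -0.6]]}}

```text
t: 12.88
ee_pos: [0.4137, 0.3093, 0.0349]
tool_rot: [-0.516, -0.487, 0.517, -0.478]
wrist_force: [1.0, 0.3, -1.5]
gripper_width: 0.0559
```

Request:
{"name": "move_arm", "arguments": {"plan": [[3, 0, 0, 0, -0.6], [6, 0, 0, 0, -0.6], [6, 0, 0, 0, -0.6]]}}

```text
t: 13.13
ee_pos: [0.4139, 0.3093, 0.0292]
tool_rot: [-0.517, -0.487, 0.517, -0.478]
wrist_force: [-0.1, 0.4, -2.7]
gripper_width: 0.0561
```

Request:
{"name": "move_arm", "arguments": {"plan": [[2, 0, 0, 0, -0.6], [3, 0, 0, 0, -0.6], [3, 0, 0, 0, -0.6]]}}

```text
t: 13.38
ee_pos: [0.4139, 0.3093, 0.0261]
tool_rot: [-0.517, -0.487, 0.517, -0.478]
wrist_force: [-0.1, 0.1, -1.8]
gripper_width: 0.0556
```

Request:
{"name": "move_arm", "arguments": {"plan": [[2, 0, 0, 0, -0.6], [3, 0, 0, 0, -0.6], [3, 0, 0, 0, -0.6]]}}

```text
t: 13.63
ee_pos: [0.414, 0.3096, 0.0245]
tool_rot: [-0.517, -0.487, 0.517, -0.479]
wrist_force: [-6.0, -5.7, 18.5]
gripper_width: 0.0557
```

Request:
{"name": "move_arm", "arguments": {"plan": [[-0.5, 0, 0, 0, -0.6], [-0.5, 0, 0, 0, -0.2], [-0.5, 0, 0, 0, 0.3], [-0.5, 0, 0, 0, 0.8], [-0.5, 0, 0, 0, 0.8]]}}

```text
t: 14.05
ee_pos: [0.4141, 0.3097, 0.0249]
tool_rot: [-0.517, -0.487, 0.517, -0.479]
wrist_force: [-0.1, 0.7, 0.0]
gripper_width: 0.0639
```

Request:
{"name": "move_arm", "arguments": {"plan": [[0, 0, 0, 0, 0.8], [0, 0, 0, 0, 0.8], [0, 0, 0, 0, 0.8]]}}

```text
t: 14.3
ee_pos: [0.4142, 0.3096, 0.0248]
tool_rot: [-0.517, -0.487, 0.517, -0.478]
wrist_force: [-0.5, 0.5, 0.2]
gripper_width: 0.0764
```

```bash
python3 - <<'E'
from h import *
go(414,309.5,59,-4.5)
im=get_image("wrist"); f=im["frame"].astype(int)
a=get_image("scene"); np.savez("s12.npz",w=im["frame"],s=a["frame"])
for d in spotter.recognise("carton_c",a): print(round(d["p"],2),d["rect"])
print(proj(a,[[.414,.31,0],[.414,.31,.09]]))
E
```

```text
t 14.3 tcp [414.2 309.6  24.8] down [-0.008  0.008 -1.   ] jaw -3.9 w 76.4 F [-0.5  0.5  0.2] q7 -1.05
shift [-34.2  -0.5  -0.1] twist 0.01
0.87 [299.9, 184.3, 27.0, 33.4]
0.87 [329.1, 121.6, 14.5, 23.9]
0.82 [281.8, 224.0, 14.0, 33.6]
0.77 [293.3, 193.5, 20.1, 26.7]
0.77 [316.6, 175.6, 20.6, 33.9]
0.58 [225.6, 215.5, 19.0, 30.9]
0.24 [345.4, 101.3, 17.5, 13.9]
[[336.44227928 140.14913014]
 [337.30063338 121.54119403]]
```

Request:
{"name": "move_arm", "arguments": {"plan": [[-10, 0, 0, 0, 1], [-25, 0, 0, 0, 1], [-45, 0, 0, 0, 1], [-75, 0, 0, 0, 1], [-110, 0, 0, 0, 1]]}}

```text
t: 14.87
ee_pos: [0.414, 0.3083, 0.1356]
tool_rot: [-0.516, -0.487, 0.518, -0.478]
wrist_force: [0.8, -0.0, 0.3]
gripper_width: 0.0866
```

Request:
{"name": "move_arm", "arguments": {"plan": [[-30, 0, 0, 0, 1], [-60, 0, 0, 0, 1]]}}

```text
t: 15.03
ee_pos: [0.4142, 0.3081, 0.1982]
tool_rot: [-0.516, -0.488, 0.517, -0.479]
wrist_force: [1.0, 1.2, -0.1]
gripper_width: 0.087
```

```bash
python3 - <<'E'
from h import *
im=get_image("wrist"); f=im["frame"].astype(int)
for th in (190,205,215):
    m=np.zeros(f.shape[:2],bool); m[100:262,235:400]=(f.min(2)>th)[100:262,235:400]
    m=cv2.morphologyEx(m.astype(np.uint8),cv2.MORPH_CLOSE,np.ones((9,9)))
    if m.any(): print(th,np.round(rectfit(im,m,.09),1))
# c: TCP at grasp point 68 mm from c's bottom (gauge y -50.7+68=17), x -45.5
c,s=.9959,-.0906; X=566+c*-45.5-s*17; Y=49.3+s*-45.5+c*17; print(X,Y)
go(X,Y,190,-5.2)
E
```

```text
190 [413.5 309.5  56.   40.5  -4. ]
205 [413.8 309.5  54.9  38.9  -3.7]
215 [413.8 309.5  54.   38.4  -5.2]
522.22675 70.3526
t 15.08 tcp [416.2 310.  203.7] down [-0.004  0.011 -1.   ] jaw -3.8 w 87.2 F [3.2 2.5 5.4] q7 -0.88
shift [ 10.6 121.7 232.2] twist 0.024
```

d stands upright at (414, 309). Now to carton c, lying down.

Request:
{"name": "move_arm", "arguments": {"plan": [[0, 18, 34, 0.01, 1], [0, 38, 72, 0.02, 1], [0, 58, 110, 0.02, 1], [0, 78, 148, 0.02, 1], [0, 98, 186, 0.02, 1]]}}

```text
t: 15.5
ee_pos: [0.5, 0.1209, 0.2022]
tool_rot: [0.523, 0.482, -0.519, 0.475]
wrist_force: [1.4, -0.4, -0.3]
gripper_width: 0.0873
```

```bash
python3 -c "
from h import *
go(521.9,66.4,150,-5.2)"
```

```text
t 15.5 tcp [500.  120.9 202.2] down [-0.003  0.011 -1.   ] jaw -4.9 w 87.3 F [ 1.4 -0.4 -0.3] q7 -0.47
shift [51.5 26.7 52.9] twist 0.005
```

Request:
{"name": "move_arm", "arguments": {"plan": [[10, 10, 20, 0, 1], [30, 20, 42, 0, 1], [45, 27, 53, 0, 1], [51, 27, 53, 0, 1], [51, 27, 53, 0, 1]]}}

```text
t: 15.92
ee_pos: [0.5213, 0.0661, 0.1494]
tool_rot: [0.523, 0.482, -0.52, 0.474]
wrist_force: [0.0, 0.2, -0.1]
gripper_width: 0.0874
```

```bash
python3 -c "
from h import *
gx();go(521.9,66.4,80,-5.2)"
```

```text
gauge TCP -46.0 12.7 149.4
t 15.92 tcp [521.3  66.1 149.4] down [-0.005  0.012 -1.   ] jaw -5.0 w 87.4 F [ 0.   0.2 -0.1] q7 -0.39
shift [69.4  1.   0.4] twist 0.004
```

Request:
{"name": "move_arm", "arguments": {"plan": [[20, 0.5, 0, 0, 1], [45, 1, 0.5, 0, 1], [62, 1, 0.5, 0, 1], [69, 1, 0.5, 0, 1]]}}

```text
t: 16.25
ee_pos: [0.5207, 0.0679, 0.0794]
tool_rot: [0.522, 0.483, -0.52, 0.474]
wrist_force: [-0.2, 0.1, -0.0]
gripper_width: 0.0871
```

```bash
python3 -c "
from h import *
gx();go(521.9,66.4,25,-5.2)"
```

```text
gauge TCP -46.8 14.4 79.4
t 16.25 tcp [520.7  67.9  79.4] down [-0.007  0.012 -1.   ] jaw -4.9 w 87.1 F [-0.2  0.1 -0. ] q7 -0.45
shift [54.4  1.8  2. ] twist 0.006
```

Request:
{"name": "move_arm", "arguments": {"plan": [[12, 1, 2, 0, 1], [28, 2, 3, 0, 1], [42, 2, 3, 0, 1], [51, 2, 3, 0, 1], [53, 2, 3, 0, 1]]}}

```text
t: 16.67
ee_pos: [0.5216, 0.0659, 0.0256]
tool_rot: [0.521, 0.484, -0.52, 0.473]
wrist_force: [0.6, 0.9, 0.2]
gripper_width: 0.087
```

Request:
{"name": "move_arm", "arguments": {"plan": [[0, 0, 0, 0, -0.2], [0, 0, 0, 0, -0.5], [0, 0, 0, 0, -0.5], [0, 0, 0, 0, -0.5], [0, 0, 0, 0, -0.5]], "force": 4}}

```text
t: 17.08
ee_pos: [0.522, 0.0659, 0.0262]
tool_rot: [0.522, 0.483, -0.519, 0.474]
wrist_force: [-0.5, 0.1, -0.3]
gripper_width: 0.0615
```

Request:
{"name": "move_arm", "arguments": {"plan": [[0, 0, 0, 0, -0.5], [0, 0, 0, 0, -0.5], [0, 0, 0, 0, -0.5]]}}

```text
t: 17.33
ee_pos: [0.5221, 0.0658, 0.0264]
tool_rot: [0.522, 0.483, -0.519, 0.474]
wrist_force: [-0.5, -0.0, 1.2]
gripper_width: 0.0558
```

```bash
python3 -c "
from h import *
gx();go(521.9,66.4,25,-5.2)"
```

```text
gauge TCP -45.2 12.5 26.4
t 17.33 tcp [522.1  65.8  26.4] down [-0.007  0.012 -1.   ] jaw -4.8 w 55.8 F [-0.5 -0.   1.2] q7 -0.49
shift [ 1.4 -0.3 -0.5] twist 0.007
```

Request:
{"name": "move_arm", "arguments": {"plan": [[-10, 0, 0, 0, -0.6], [-25, 0, 0, 0, -0.6], [-45, 0, 0, 0, -0.6], [-60, 0, 0, 0, -0.6], [-65, 0, 0, 0, -0.6]]}}

```text
t: 17.75
ee_pos: [0.5237, 0.0654, 0.0941]
tool_rot: [0.523, 0.483, -0.519, 0.475]
wrist_force: [0.9, -0.3, -2.0]
gripper_width: 0.056
```

```bash
python3 - <<'E'
from h import *
gx()
a=get_image("scene"); w=get_image("wrist")
c=a["frame"][150:250,265:390]; A=cv2.resize(c,(500,400),interpolation=cv2.INTER_CUBIC); B=cv2.resize(w["frame"][100:300,220:420],(300,300))
B=np.vstack([B,np.zeros((100,300,3),np.uint8)])
cv2.imwrite("pics/y12.png",np.hstack([A,B])[:,:,::-1])
for d in spotter.recognise("carton_c",a): print(round(d["p"],2),d["rect"])
print(np.round(arm.sense()["wrist_force"],1),np.round(arm.sense()["torque"],3))
E
```

```text
gauge TCP -43.6 12.2 94.1
0.84 [301.0, 184.7, 24.4, 29.7]
0.79 [294.3, 192.3, 21.1, 27.1]
0.75 [279.9, 224.1, 18.7, 34.4]
0.69 [310.7, 167.3, 23.6, 30.1]
0.58 [225.3, 212.7, 19.6, 34.2]
[ 0.4 -0.  -2.5] [ 0.007 -0.058  0.   ]
```

```bash
cat >> h.py <<'E'
def lean(im,px,py,pz,th,along,depth):
    """carton corners: pivot at gauge (px,py), z pz (mm); th=lean deg of top to +y; pivot is `along` mm above bottom, `depth` mm from +y face"""
    t=np.radians(th); u=np.array([np.sin(t),np.cos(t)]); n=np.array([np.cos(t),-np.sin(t)]) # (y,z) axes: up, +y normal
    c,s=.9959,-.0906; P=[]
    for a in (-along,90-along):
        for b in (depth,depth-40):
            y,z=np.array([py,pz])+a*u+b*n
            for x in (px-28,px+28): P.append([566+c*x-s*y,49.3+s*x+c*y,z])
    return proj(im,np.array(P)/1000),np.array(P)
E
python3 - <<'E'
from h import *
a=get_image("scene"); f=a["frame"].astype(int)
for th in range(-10,100,10):
    u,P=lean(a,-43.6,12.2,105.1,th,63,25.4)
    print(th,u.min(0).round(0),u.max(0).round(0),"zmin",P[:,2].min().round(0))
m=np.zeros(f.shape[:2],bool); r=f[:,:,0]-f[:,:,1]
# rows of image: white-ish pixel spans in region right of c
for y in range(166,206,3):
    row=f[y,300:350]; print(y,"".join("R" if p[0]-p[1]>60 else "W" if p.min()>185 else "w" if p.min()>120 and np.ptp(p)<25 else "g" if p[1]-p[0]>60 else "b" if p[2]-p[0]>40 else "k" for p in row))
E
```

```text
-10 [319. 160.] [343. 192.] zmin 41.0
0 [320. 160.] [342. 194.] zmin 42.0
10 [318. 160.] [343. 195.] zmin 39.0
20 [316. 161.] [343. 196.] zmin 37.0
30 [314. 162.] [344. 197.] zmin 38.0
40 [313. 163.] [344. 196.] zmin 41.0
50 [312. 162.] [344. 197.] zmin 45.0
60 [311. 162.] [343. 197.] zmin 52.0
70 [311. 162.] [343. 197.] zmin 60.0
80 [310. 162.] [342. 197.] zmin 69.0
90 [311. 162.] [342. 196.] zmin 80.0
166 ggggggggggggggggggkkkkkkwwWWWWWWWWwkkkkkkkkkkkkkkk
169 ggggggggggggggggggbkwWWWWWWWwwwwWwwkkkkkkkkkkkkkkk
172 ggggggggggggggggggkWWWWWWWWWWWWWwkkkkkkkkkkkkkkkkk
175 gggggggggggggggbWWWWWWWWWWWWWWWWWwwkkkkkkkkkkkkkkk
178 gggggggggggggkWWWWWWWWWWWWWWWWWWWWWwkkkkkkkkkkkkkk
181 gggggggggggWWWWWWWWWWWWWWWWWWWWWWkkkkkkkkbbbbkkkkb
184 gggggggggggkwwWWWWWWWWWWWWWWWWWkRRRkkkkkbbbbbbbbbb
187 ggggggWWWWWWWWwwwwwWWWWWWWWWkkRRRkkkkkkkkkkkkbbbbb
190 gggWWWWWWWWWWWWWWWWWwwwwwwwwkRkkkkkkkkkkkkkkkkkkkk
193 WWWWWWWWWWWWWWWWWWWWWWWwwwwwkkkkkkkkkkkkkkkkkkkkkk
196 WWWWWWWWWWWWWWWWWWWWWWwkkkkkkkkkkkkkkkkkkkkkkkkkww
199 WWWWWWWWWWWWWWWWWWWwwwwkkkkkkkkkkkkkkkkkkkkkkkwWWW
202 WWWWWWWWWWWWWWWWwwwwwwkkkkkkkkkkkkkkkkkkkkkwWWWWWW
205 WWWWWWWWWWWWWwwwwwkkRRkkkkkkkkkkkkkkkkkkwwWWWWWWWW
```

c stayed nearly horizontal in the pads, since its lower edge shows at about 80 mm. I'll use the stop plate's top edge as a fulcrum under its top end to swing it upright.

Request:
{"name": "move_arm", "arguments": {"plan": [[-12, 0, 0, 0, -0.6], [-12, 0, -12, 0, -0.6], [-12, -1, -24, 0, -0.6], [-8, -1, -25, 0, -0.6], [-4, -1, -25, 0, -0.6]]}}

```text
t: 18.37
ee_pos: [0.523, 0.0903, 0.0948]
tool_rot: [0.521, 0.484, -0.519, 0.474]
wrist_force: [-0.2, -0.2, -1.6]
gripper_width: 0.0561
```

```bash
python3 -c "
from h import *
gx();go(521.9,66.4,25,-5.2)"
```

```text
gauge TCP -46.5 37.0 94.8
t 18.37 tcp [523.   90.3  94.8] down [-0.008  0.012 -1.   ] jaw -4.7 w 56.1 F [-0.2 -0.2 -1.6] q7 -0.48
shift [69.6  1.5 24.7] twist 0.008
```

Request:
{"name": "move_arm", "arguments": {"plan": [[5, 0.5, 0, 0, -0.6], [10, 1, 0, 0, -0.6], [15, 1, 0, 0, -0.6], [20, 1, 0, 0, -0.6], [20, 1, 0, 0, -0.6]]}}

```text
t: 18.78
ee_pos: [0.5231, 0.0899, 0.0735]
tool_rot: [0.521, 0.484, -0.52, 0.473]
wrist_force: [0.3, -1.2, -2.0]
gripper_width: 0.0559
```

```bash
cat > look.py <<'E'
from h import *
import sys
gx(); a=get_image("scene"); f=a["frame"].astype(int)
p=np.float64(arm.sense()["ee_pos"])*1000-[566,49.3,0]; c,s=.9959,-.0906; X,Y=c*p[0]+s*p[1],-s*p[0]+c*p[1]
for th in range(0,100,15):
    u,P=lean(a,X,Y,p[2]+11,th,63,25.4); print(th,u.min(0).round(0),u.max(0).round(0),"zmin",P[:,2].min().round(0))
x0=int(sys.argv[1]) if len(sys.argv)>1 else 300
for y in range(154,214,3):
    row=f[y,x0:x0+52]; print(y,"".join("R" if p[0]-p[1]>60 else "W" if p.min()>185 else "w" if p.min()>120 and np.ptp(p)<25 else "g" if p[1]-p[0]>60 else "b" if p[2]-p[0]>40 else "k" for p in row))
print(np.round(arm.sense()["wrist_force"],1))
E
python3 look.py
```

```text
gauge TCP -46.4 36.5 73.5
0 [323. 159.] [345. 193.] zmin 22.0
15 [321. 160.] [346. 195.] zmin 18.0
30 [318. 161.] [347. 195.] zmin 18.0
45 [316. 162.] [347. 195.] zmin 23.0
60 [315. 161.] [347. 196.] zmin 32.0
75 [315. 161.] [346. 196.] zmin 44.0
90 [315. 162.] [346. 195.] zmin 60.0
154 ggggggkkkkkkggkkkkkkkkkkkkkkkkkkkkkkkkkkkkkkkkkkbggg
157 ggggggkkgggkkkkkkkkkkkkkkkkkkkkkkkkkkkkkkkbkkkkkkkkk
160 ggggggggggggbkkkkkkkkkkkkkkkkkkkkkkkkkkbgggggbkkkkkk
163 ggggggggggggggggggkkkkkkkkkkbggggkkkkkkkkkkkkkkkkkkk
166 ggggggggggggggggggggggkkkkwwwkkkkkkkkkkkkkkkkkkkkkkk
169 gggggggggggggggggggggggkkwWWWWWwwwwwkkkkkkkkkkkkkkkk
172 ggggggggggggggggggggggbwwWWWWWWWWWWwwkkkkkkkkkkkkkkk
175 ggggggggggggggggggggggkWWWWWWWWWWWWWWwwkkkkkkkkkkkkk
178 gggggggggggggggggggggkWWWWWWWWWWWWWWWWwkkkkkkbbbbkkk
181 gggggggggggggggggggkwWWWWWWWWWWWWWWWWwwkkkkkbbbbbkkk
184 gggggggggggggggggkwWWWWWWWWWWWWWWWWwkkkkkkbbbbbbbbbb
187 ggggggWWWWWWWkkkwwWWWWWWWWWWWWWWWWwkRRRkkkkkkbbbbbbb
190 gggWWWWWWWWWWWWWWWWWWWWWWWWWWWWWWwkRRkkkkkkkkkkkkkbb
193 WWWWWWWWWWWWWWWWWWWWWWWWWWWWWWWwwkkkkkkkkkkkkkkkkkkw
196 WWWWWWWWWWWWWWWWWWWWWWwkkkwwwwwwwwkkkkkkkkkkkkkkwwWW
199 WWWWWWWWWWWWWWWWWWWwwwwkkkkkkkkkkkkkkkkkkkkkkkwWWWWW
202 WWWWWWWWWWWWWWWWwwwwkwkkkkkkkkkkkkkkkkkkkkkwWWWWWWWW
205 WWWWWWWWWWWWWwwwwwkkRRkkkkkkkkkkkkkkkkkkwwWWWWWWWWWW
208 wwwwWWWWWWwwwwwwkkRRRRkkkkkkkkkkkkkkkkwWWWWWwwWWWWWW
211 bbbbwwwwwwwwkkkkkRRRkkkkkkkkkkkkkkkwWWWWWWWWWWWWWWwk
[-0.3  0.4 -2.7]
```

```bash
python3 - <<'E'
from h import *
a=get_image("scene"); w=get_image("wrist"); 
A=cv2.resize(a["frame"][145:225,285:385],(500,400),interpolation=cv2.INTER_CUBIC); B=cv2.resize(w["frame"][140:340,220:420],(300,300))
B=np.vstack([B,np.zeros((100,300,3),np.uint8)]); cv2.imwrite("pics/z12.png",np.hstack([A,B])[:,:,::-1])
E
```

```text
(no output)
```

View pics/z12.png

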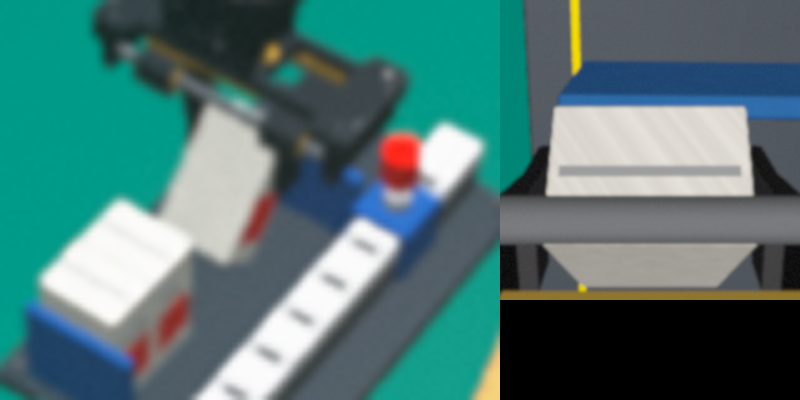

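The last viewing shows c hanging in the pads, leaning only about 30° (scene crop (165–275, 105–265)), its taped top visible to the wrist camera. Now I'll carry it towards b and let b's face push its bottom corner upright.

Request:
{"name": "move_arm", "arguments": {"plan": [[0, 0, 10, 0, -0.6], [0, 0, 22, 0, -0.6], [0, 0, 35, 0, -0.6], [0, 0, 46, 0, -0.6], [0, 0, 50, 0, -0.6]]}}

```text
t: 19.35
ee_pos: [0.52, 0.0391, 0.0746]
tool_rot: [0.522, 0.483, -0.52, 0.474]
wrist_force: [1.4, 1.7, -0.5]
gripper_width: 0.0559
```

Request:
{"name": "move_arm", "arguments": {"plan": [[0, 0, 4, 0, -0.6], [0, 0, 8, 0, -0.6], [0, 0, 12, 0, -0.6], [0, 0, 16, 0, -0.6], [0, 0, 20, 0, -0.6]]}}

```text
t: 19.77
ee_pos: [0.5183, 0.019, 0.0743]
tool_rot: [0.522, 0.483, -0.519, 0.474]
wrist_force: [0.5, 1.8, -1.0]
gripper_width: 0.056
```

```bash
python3 -c "
from h import *
gx();go(516.5,8,74,-5.2)"
```

```text
gauge TCP -44.8 -34.5 74.3
t 19.77 tcp [518.3  19.   74.3] down [-0.007  0.012 -1.   ] jaw -4.8 w 56.0 F [ 0.5  1.8 -1. ] q7 -0.35
shift [ 0.2 -0.8 11.1] twist 0.007
```

Request:
{"name": "move_arm", "arguments": {"plan": [[0, 0, 3, 0, -0.6], [0, 0, 6, 0, -0.6], [0, 0, 8, 0, -0.6], [0, 0, 8, 0, -0.6]]}}

```text
t: 20.1
ee_pos: [0.5173, 0.0103, 0.074]
tool_rot: [0.521, 0.483, -0.52, 0.473]
wrist_force: [0.2, -0.6, -0.9]
gripper_width: 0.0557
```

```bash
python3 -c "
from h import *
gx();go(516.5,8,74,-5.2)"
```

```text
gauge TCP -45.0 -43.3 74.0
t 20.1 tcp [517.3  10.3  74. ] down [-0.008  0.012 -1.   ] jaw -4.8 w 55.7 F [ 0.2 -0.6 -0.9] q7 -0.33
shift [-0.  -0.6  2.3] twist 0.006
```

Request:
{"name": "move_arm", "arguments": {"plan": [[0, 0, 2, 0, -0.6], [0, 0, 3.5, 0, -0.6], [0, 0, 5, 0, -0.6], [0, 0, 5, 0, -0.6]]}}

```text
t: 20.43
ee_pos: [0.5168, 0.0049, 0.0739]
tool_rot: [0.521, 0.483, -0.52, 0.473]
wrist_force: [0.1, 0.2, -1.7]
gripper_width: 0.0558
```

```bash
python3 -c "
from h import *
gx();go(516.5,8,74,-5.2)"
```

```text
gauge TCP -45.0 -48.6 73.9
t 20.43 tcp [516.8   4.9  73.9] down [-0.008  0.012 -1.   ] jaw -4.9 w 55.8 F [ 0.1  0.2 -1.7] q7 -0.32
shift [-0.1 -0.6 -3. ] twist 0.006
```

```bash
cat > lw.py <<'E'
from h import *
gx(); w=get_image("wrist"); f=w["frame"].astype(int)
p=np.float64(arm.sense()["ee_pos"])*1000-[566,49.3,0]; c,s=.9959,-.0906; X,Y=c*p[0]+s*p[1],-s*p[0]+c*p[1]
for th in (-15,0,10,20,30,45):
    u,P=lean(w,X,Y,p[2]+11,th,63,25.4); print(th,"top +y edge",u[4:6].round(0).tolist(),"-y edge",u[6:8].round(0).tolist(),"bot+y",u[0:2].round(0).tolist())
print([ (y,f[y,320].tolist()) for y in range(150,345,6)])
for y in (215,230,245): print(y,np.nonzero(f[y].min(1)>150)[0][[0,-1]] if (f[y].min(1)>150).any() else None)
E
python3 lw.py
```

```text
gauge TCP -45.0 -48.6 73.9
-15 top +y edge [[240.0, 269.0], [399.0, 270.0]] -y edge [[250.0, 345.0], [388.0, 347.0]] bot+y [[273.0, 167.0], [370.0, 168.0]]
0 top +y edge [[242.0, 242.0], [397.0, 243.0]] -y edge [[247.0, 338.0], [391.0, 340.0]] bot+y [[275.0, 190.0], [367.0, 191.0]]
10 top +y edge [[244.0, 227.0], [395.0, 228.0]] -y edge [[245.0, 331.0], [393.0, 332.0]] bot+y [[277.0, 207.0], [365.0, 207.0]]
20 top +y edge [[247.0, 214.0], [393.0, 215.0]] -y edge [[244.0, 321.0], [394.0, 322.0]] bot+y [[277.0, 224.0], [364.0, 224.0]]
30 top +y edge [[250.0, 204.0], [390.0, 205.0]] -y edge [[243.0, 308.0], [395.0, 310.0]] bot+y [[278.0, 241.0], [364.0, 242.0]]
45 top +y edge [[254.0, 195.0], [386.0, 196.0]] -y edge [[243.0, 287.0], [396.0, 289.0]] bot+y [[277.0, 269.0], [364.0, 269.0]]
[(150, [83, 89, 96]), (156, [88, 92, 99]), (162, [87, 90, 99]), (168, [86, 91, 97]), (174, [83, 88, 95]), (180, [83, 90, 96]), (186, [91, 96, 101]), (192, [160, 156, 150]), (198, [160, 157, 148]), (204, [155, 153, 145]), (210, [160, 156, 148]), (216, [155, 152, 144]), (222, [159, 156, 148]), (228, [160, 156, 148]), (234, [222, 219, 211]), (240, [221, 217, 210]), (246, [219, 215, 208]), (252, [221, 217, 210]), (258, [227, 224, 216]), (264, [226, 222, 215]), (270, [168, 164, 159]), (276, [97, 98, 101]), (282, [114, 116, 118]), (288, [122, 123, 125]), (294, [118, 119, 121]), (300, [97, 100, 100]), (306, [218, 214, 207]), (312, [215, 211, 204]), (318, [216, 213, 205]), (324, [208, 204, 197]), (330, [220, 217, 209]), (336, [142, 117, 47]), (342, [142, 116, 45])]
215 [470 527]
230 [248 525]
245 [247 392]
```

```bash
python3 - <<'E'
from h import *
w=get_image("wrist")
def g(P): P=P*1000-[566,49.3,0]; c,s=.9959,-.0906; return np.c_[c*P[:,0]+s*P[:,1],-s*P[:,0]+c*P[:,1],P[:,2]+0]
for z in (.012,.017,.022): print("bot",z,g(ray(w,[[320,189]],z)).round(1))
for z in (.102,.107,.112): print("top",z,g(ray(w,[[320,231.5]],z)).round(1))
f=w["frame"].astype(int); print([(y,int(f[y,256].min()),int(f[y,384].min())) for y in range(186,246,3)])
b=get_image("top"); f=b["frame"].astype(int)
m=f.min(2)>140; print(["%d:%s"%(x,"".join("W" if m[y,x] else "." for y in range(190,222))) for x in range(296,352,4)])
E
```

```text
bot 0.012 [[-45.7 -24.3  12. ]]
bot 0.017 [[-45.7 -23.3  17. ]]
bot 0.022 [[-45.6 -22.2  22. ]]
top 0.102 [[-45.  -22.3 102. ]]
top 0.107 [[-44.9 -20.6 107. ]]
top 0.112 [[-44.9 -18.9 112. ]]
[(186, 84, 82), (189, 85, 83), (192, 83, 85), (195, 83, 81), (198, 86, 81), (201, 82, 83), (204, 81, 84), (207, 84, 83), (210, 84, 81), (213, 84, 82), (216, 114, 94), (219, 141, 132), (222, 144, 148), (225, 147, 150), (228, 147, 148), (231, 197, 197), (234, 205, 208), (237, 207, 212), (240, 207, 213), (243, 204, 209)]
['296:................................', '300:................................', '304:................................', '308:................................', '312:................................', '316:................................', '320:................................', '324:................................', '328:................................', '332:................................', '336:................................', '340:........WWWWWWW.................', '344:.........WWWWWWWWWWWWWWWW.......', '348:................................']
```

c is now nearly upright (about 2° lean) with its +y face at y ≈ -21, so it's flush with b. Lowering until contact, then a slow release.

Request:
{"name": "move_arm", "arguments": {"plan": [[3, 0, 0, 0, -0.6], [6, 0, 0, 0, -0.6], [8, 0, 0, 0, -0.6], [8, 0, 0, 0, -0.6]]}}

```text
t: 20.92
ee_pos: [0.5169, 0.005, 0.0657]
tool_rot: [0.521, 0.483, -0.52, 0.474]
wrist_force: [0.9, -1.3, -0.9]
gripper_width: 0.0561
```

Request:
{"name": "move_arm", "arguments": {"plan": [[1.5, 0, 0, 0, -0.6], [3, 0, 0, 0, -0.6], [3, 0, 0, 0, -0.6]]}}

```text
t: 21.17
ee_pos: [0.517, 0.0052, 0.0627]
tool_rot: [0.521, 0.483, -0.52, 0.474]
wrist_force: [-0.1, 0.4, 1.9]
gripper_width: 0.056
```

```bash
python3 lw.py | head -1; python3 -c "
from h import *
go(516.5,4.9,64,-5.2)"
```

```text
gauge TCP -44.8 -48.4 62.7
t 21.22 tcp [517.    5.2  62.7] down [-0.007  0.011 -1.   ] jaw -4.8 w 55.9 F [-0.5  0.1  1.8] q7 -0.33
shift [-1.3 -0.4  0.3] twist 0.006
```

Request:
{"name": "move_arm", "arguments": {"plan": [[1, 0, 0, 0, -0.6], [1, 0, 0, 0, -0.3], [0.5, 0, 0, 0, 0], [0.5, 0, 0, 0, 0.4], [0.5, 0, 0, 0, 0.8]]}}

```text
t: 21.63
ee_pos: [0.5169, 0.0052, 0.062]
tool_rot: [0.521, 0.483, -0.52, 0.474]
wrist_force: [-0.6, -0.7, -0.3]
gripper_width: 0.0622
```

Request:
{"name": "move_arm", "arguments": {"plan": [[0, 0, 0, 0, 0.8], [0, 0, 0, 0, 0.9], [0, 0, 0, 0, 0.9], [0, 0, 0, 0, 0.9]]}}

```text
t: 21.97
ee_pos: [0.5169, 0.0052, 0.062]
tool_rot: [0.521, 0.483, -0.52, 0.474]
wrist_force: [0.3, -0.5, 0.2]
gripper_width: 0.0806
```

```bash
cat > cf.py <<'E'
from h import *
gx(); w=get_image("wrist"); f=w["frame"].astype(int)
v=[int(f[y,320].min()) for y in range(140,272)]
print(v[::4])
e=[140+i for i in range(2,len(v)-2) if abs(v[i+2]-v[i-2])>30]; print("edges",e)
def g(P): P=P*1000-[566,49.3,0]; c,s=.9959,-.0906; return (-s*P[:,0]+c*P[:,1]).round(1)
for r in e[::2]: print(r,"y@12",g(ray(w,[[320,r]],.012)),"y@102",g(ray(w,[[320,r]],.102)))
E
python3 cf.py
```

```text
gauge TCP -44.9 -48.4 62.0
[84, 84, 81, 85, 84, 85, 81, 83, 81, 82, 82, 83, 81, 147, 149, 148, 149, 148, 146, 148, 151, 149, 149, 148, 150, 151, 196, 210, 211, 209, 206, 206, 205]
edges [189, 190, 191, 192, 242, 243, 244, 245, 268, 269]
189 y@12 [-21.6] y@102 [-2.8]
191 y@12 [-22.9] y@102 [-3.5]
242 y@12 [-55.8] y@102 [-22.]
244 y@12 [-57.1] y@102 [-22.7]
268 y@12 [-73.6] y@102 [-31.9]
```

c stands vertical: its +y face is at y ≈ -22.3 at both bottom and top. Retreating gently.

Request:
{"name": "move_arm", "arguments": {"plan": [[-6, 0, 0, 0, 1], [-15, 0, 0, 0, 1], [-27, 0, 0, 0, 1], [-42, 0, 0, 0, 1], [-50, 0, 0, 0, 1]]}}

```text
t: 22.43
ee_pos: [0.5183, 0.0048, 0.1147]
tool_rot: [0.522, 0.483, -0.519, 0.474]
wrist_force: [0.4, -0.2, -0.4]
gripper_width: 0.0867
```

```bash
python3 cf.py
```

```text
gauge TCP -43.4 -48.7 114.7
[91, 88, 88, 89, 90, 88, 88, 88, 85, 136, 151, 151, 151, 150, 149, 151, 154, 210, 212, 213, 209, 208, 211, 218, 216, 199, 160, 208, 209, 211, 216, 212, 208]
edges [174, 175, 176, 177, 204, 205, 206, 207, 239, 240, 241, 242, 245, 246, 247, 268, 269]
174 y@12 [-21.4] y@102 [-6.6]
176 y@12 [-22.9] y@102 [-7.6]
204 y@12 [-44.7] y@102 [-21.8]
206 y@12 [-46.3] y@102 [-22.8]
239 y@12 [-73.3] y@102 [-40.4]
241 y@12 [-75.] y@102 [-41.5]
245 y@12 [-78.4] y@102 [-43.7]
247 y@12 [-80.1] y@102 [-44.8]
269 y@12 [-99.1] y@102 [-57.1]
```

Request:
{"name": "move_arm", "arguments": {"plan": [[-30, 0, 0, 0, 1], [-60, 0, 0, 0, 1], [-85, 0, 0, 0, 1], [-88, 0, -25, 0, 1], [-88, 0, -60, 0, 1]]}}

```text
t: 22.9
ee_pos: [0.5259, 0.0608, 0.2066]
tool_rot: [0.525, 0.479, -0.52, 0.475]
wrist_force: [0.6, -0.4, 0.0]
gripper_width: 0.0867
```

```bash
python3 cf.py;python3 -c "
from h import *
go(413.7,309.5,200,-4.2)"
```

```text
gauge TCP -41.0 7.9 206.6
[100, 100, 100, 100, 99, 98, 96, 97, 97, 97, 96, 97, 98, 96, 98, 96, 96, 94, 96, 164, 164, 162, 163, 160, 162, 165, 186, 222, 223, 223, 220, 226, 168]
edges [212, 213, 214, 215, 243, 244, 245, 246, 265, 266, 267, 268, 269]
212 y@12 [-20.6] y@102 [4.7]
214 y@12 [-22.8] y@102 [3.1]
243 y@12 [-55.3] y@102 [-21.]
245 y@12 [-57.6] y@102 [-22.7]
265 y@12 [-81.] y@102 [-40.1]
267 y@12 [-83.3] y@102 [-41.8]
269 y@12 [-85.7] y@102 [-43.6]
t 22.95 tcp [524.9  71.2 206.1] down [ 0.     0.014 -1.   ] jaw -4.6 w 86.9 F [-0.6  7.4  0.3] q7 -0.37
shift [   9.4 -130.1 -228.4] twist -0.008
```

Request:
{"name": "move_arm", "arguments": {"plan": [[0, -18, -32, 0, 1], [0, -38, -68, 0, 1], [0, -59, -105, 0, 1], [0, -80, -142, 0, 1], [0, -101, -179, 0, 1]]}}

```text
t: 23.37
ee_pos: [0.4392, 0.2555, 0.2089]
tool_rot: [0.523, 0.483, -0.516, 0.476]
wrist_force: [0.9, 0.8, 0.2]
gripper_width: 0.0872
```

```bash
python3 -c "
from h import *
go(413.7,309.5,180,-4.2)"
```

```text
t 23.37 tcp [439.2 255.5 208.9] down [ 0.001  0.014 -1.   ] jaw -4.6 w 87.2 F [0.9 0.8 0.2] q7 -0.76
shift [ 29.6 -29.8 -51.4] twist -0.008
```

Request:
{"name": "move_arm", "arguments": {"plan": [[5, -14, -25, 0, 1], [15, -28, -48, 0, 1], [20, -30, -51.5, -0.01, 1], [20, -30, -51.5, -0.01, 1], [20, -30, -51.5, -0.01, 1]]}}

```text
t: 23.78
ee_pos: [0.4136, 0.3088, 0.1893]
tool_rot: [0.521, 0.485, -0.514, 0.479]
wrist_force: [0.4, -0.7, -0.8]
gripper_width: 0.0875
```

```bash
python3 -c "
from h import *
go(413.7,309.5,59,-4.2)"
```

```text
t 23.78 tcp [413.6 308.8 189.3] down [ 0.     0.013 -1.   ] jaw -4.1 w 87.5 F [ 0.4 -0.7 -0.8] q7 -0.9
shift [1.303e+02 1.000e-01 1.000e+00] twist 0.002
```

Request:
{"name": "move_arm", "arguments": {"plan": [[30, 0, 0.5, 0, 1], [65, 0, 1, 0, 1], [100, 0, 1, 0, 1], [123, 0, 1, 0, 1], [129, 0, 1, 0, 1]]}}

```text
t: 24.2
ee_pos: [0.4131, 0.3062, 0.0569]
tool_rot: [0.519, 0.485, -0.517, 0.478]
wrist_force: [-1.1, -0.6, -0.0]
gripper_width: 0.0871
```

Request:
{"name": "move_arm", "arguments": {"plan": [[0, 0, 0, 0, -0.2], [0, 0, 0, 0, -0.5], [0, 0, 0, 0, -0.5], [0, 0, 0, 0, -0.5], [0, 0, 0, 0, -0.5]], "force": 25}}

```text
t: 24.62
ee_pos: [0.4141, 0.3066, 0.0583]
tool_rot: [0.52, 0.484, -0.516, 0.478]
wrist_force: [-0.2, 0.6, -0.3]
gripper_width: 0.0614
```

Request:
{"name": "move_arm", "arguments": {"plan": [[0, 0, 0, 0, -0.5], [0, 0, 0, 0, -0.5], [0, 0, 0, 0, -0.5], [0, 0, 0, 0, -0.5]]}}

```text
t: 24.95
ee_pos: [0.4143, 0.3067, 0.0588]
tool_rot: [0.521, 0.484, -0.516, 0.478]
wrist_force: [-1.4, -1.3, 5.4]
gripper_width: 0.0562
```

Request:
{"name": "move_arm", "arguments": {"plan": [[-20, 0, 0, 0, -0.6], [-55, 0, 0, 0, -0.6], [-95, 0, 0, 0, -0.6], [-125, 0, 0, 0, -0.6], [-132, 0, 20, 0, -0.6]]}}

```text
t: 25.37
ee_pos: [0.4138, 0.2901, 0.1957]
tool_rot: [0.522, 0.485, -0.512, 0.479]
wrist_force: [0.1, -0.2, -1.4]
gripper_width: 0.0562
```

```bash
python3 -c "
from h import *
go(523,71.3,190,-5.2)"
```

```text
t 25.37 tcp [413.8 290.1 195.7] down [ 0.005  0.016 -1.   ] jaw -4.0 w 56.2 F [ 0.1 -0.2 -1.4] q7 -0.84
shift [  2.7 124.2 210.8] twist 0.021
```

Request:
{"name": "move_arm", "arguments": {"plan": [[0, 18, 30, 0, -0.6], [0, 38, 64, 0.01, -0.6], [0, 58, 100, 0.02, -0.6], [0, 80, 136, 0.02, -0.6], [0, 102, 173, 0.02, -0.6]]}}

```text
t: 25.78
ee_pos: [0.5029, 0.1102, 0.1932]
tool_rot: [0.527, 0.48, -0.517, 0.474]
wrist_force: [0.2, 1.6, -1.8]
gripper_width: 0.0556
```

```bash
python3 -c "
from h import *
gx();go(521.4,56.4,190,-5.2)"
```

```text
gauge TCP -68.3 54.9 193.2
t 25.78 tcp [502.9 110.2 193.2] down [ 0.005  0.016 -1.   ] jaw -5.1 w 55.6 F [ 0.2  1.6 -1.8] q7 -0.45
shift [ 2.5 23.2 52. ] twist 0.001
```

Request:
{"name": "move_arm", "arguments": {"plan": [[0, 10, 22, 0, -0.6], [0, 20, 45, 0, -0.6], [0, 23, 52, 0, -0.6], [0, 23, 52, 0, -0.6], [0, 23, 52, 0, -0.6]]}}

```text
t: 26.2
ee_pos: [0.5208, 0.0571, 0.1922]
tool_rot: [0.527, 0.48, -0.517, 0.474]
wrist_force: [-0.5, 0.5, -1.2]
gripper_width: 0.0557
```

```bash
python3 -c "
from h import *
gx();go(521.4,56.4,76,-5.2)"
```

```text
gauge TCP -45.7 3.7 192.2
t 26.2 tcp [520.8  57.1 192.2] down [ 0.004  0.016 -1.   ] jaw -5.1 w 55.7 F [-0.5  0.5 -1.2] q7 -0.35
shift [116.2   0.4   2.6] twist 0.001
```

Request:
{"name": "move_arm", "arguments": {"plan": [[25, 0, 0.5, 0, -0.6], [60, 0, 1.5, 0, -0.6], [92, 0.5, 2, 0, -0.6], [110, 0.5, 2.5, 0, -0.6], [116, 0.5, 2.5, 0, -0.6]]}}

```text
t: 26.62
ee_pos: [0.5189, 0.0584, 0.0732]
tool_rot: [0.525, 0.482, -0.517, 0.473]
wrist_force: [-0.3, -0.1, -1.5]
gripper_width: 0.0559
```

```bash
python3 cf.py; python3 -c "
from h import *
go(521.4,56.4,71,-5.2)"
```

```text
gauge TCP -47.8 4.7 73.2
[49, 46, 40, 92, 90, 90, 90, 89, 90, 92, 90, 90, 89, 106, 153, 150, 152, 152, 149, 150, 151, 152, 150, 147, 152, 152, 195, 212, 212, 208, 208, 211, 212]
edges [148, 149, 150, 151, 191, 192, 193, 194, 242, 243, 244, 245, 268, 269]
148 y@12 [55.5] y@102 [63.]
150 y@12 [54.2] y@102 [62.2]
191 y@12 [28.2] y@102 [47.]
193 y@12 [26.9] y@102 [46.2]
242 y@12 [-6.4] y@102 [26.8]
244 y@12 [-7.9] y@102 [25.9]
268 y@12 [-25.1] y@102 [15.8]
t 26.67 tcp [519.4  58.3  73.8] down [ 0.     0.017 -1.   ] jaw -5.0 w 55.8 F [ 0.1 -0.5 -2.6] q7 -0.43
shift [2.8 2.1 1.7] twist 0.004
```

Request:
{"name": "move_arm", "arguments": {"plan": [[0, 1, 2, 0, -0.6], [0, 2, 4, 0, -0.6], [1, 2.5, 6.5, 0, -0.6], [2, 2.5, 6.5, 0, -0.6], [3, 2.5, 6.5, 0, -0.6]]}}

```text
t: 27.08
ee_pos: [0.522, 0.0513, 0.0715]
tool_rot: [0.526, 0.482, -0.517, 0.474]
wrist_force: [-0.3, 0.2, -2.9]
gripper_width: 0.0556
```

```bash
python3 cf.py|grep -A9 edges; python3 -c "
from h import *
gx();go(521.4,56.4,71,-5.2)"
```

```text
edges [191, 192, 193, 194, 242, 243, 244, 245, 268, 269]
191 y@12 [21.8] y@102 [40.6]
193 y@12 [20.5] y@102 [39.9]
242 y@12 [-12.6] y@102 [20.6]
244 y@12 [-14.] y@102 [19.8]
268 y@12 [-31.1] y@102 [9.9]
gauge TCP -44.3 -1.9 71.1
t 27.13 tcp [521.7  51.4  71.1] down [ 0.001  0.017 -1.   ] jaw -5.0 w 55.7 F [ 0.1  0.1 -1.7] q7 -0.42
shift [ 0.2 -0.7 -4.9] twist 0.003
```

Request:
{"name": "move_arm", "arguments": {"plan": [[1, -0.7, 0.5, 0, -0.6], [1.5, -0.7, 0.5, 0, -0.6], [1.5, -0.7, 0.5, 0, -0.3], [1.5, -0.7, 0.5, 0, 0.1], [1.5, -0.7, 0.5, 0, 0.5]]}}

```text
t: 27.55
ee_pos: [0.5214, 0.0513, 0.0704]
tool_rot: [0.526, 0.482, -0.517, 0.474]
wrist_force: [-0.2, 0.1, 0.7]
gripper_width: 0.058
```

Request:
{"name": "move_arm", "arguments": {"plan": [[0, 0, 0, 0, 0.8], [0, 0, 0, 0, 0.9], [0, 0, 0, 0, 0.9], [0, 0, 0, 0, 0.9], [0, 0, 0, 0, 0.9]]}}

```text
t: 27.97
ee_pos: [0.5213, 0.0512, 0.0703]
tool_rot: [0.526, 0.482, -0.517, 0.474]
wrist_force: [0.0, 0.1, -0.9]
gripper_width: 0.0813
```

```bash
python3 cf.py|grep -A9 edges; python3 -c "
from h import *
gx();go(521.4,56.4,71,-5.2)"
```

```text
edges [191, 192, 193, 194, 240, 241, 242, 243, 244, 268, 269]
191 y@12 [22.] y@102 [40.8]
193 y@12 [20.7] y@102 [40.]
240 y@12 [-10.8] y@102 [21.8]
242 y@12 [-12.2] y@102 [21.]
244 y@12 [-13.6] y@102 [20.2]
269 y@12 [-31.4] y@102 [9.9]
gauge TCP -44.6 -2.1 70.3
t 28.02 tcp [521.4  51.3  70.3] down [ 0.002  0.017 -1.   ] jaw -5.0 w 81.9 F [ 0.2 -0.1 -0.6] q7 -0.42
shift [-0.6 -0.4 -5.1] twist 0.004
```

Request:
{"name": "move_arm", "arguments": {"plan": [[-6, 0, 0, 0, 1], [-15, 0, 0, 0, 1], [-27, 0, 0, 0, 1], [-42, 0, 0, 0, 1], [-60, 0, 0, 0, 1]]}}

```text
t: 28.43
ee_pos: [0.521, 0.0503, 0.1316]
tool_rot: [0.526, 0.482, -0.517, 0.474]
wrist_force: [-0.5, -0.2, 0.7]
gripper_width: 0.0873
```

Request:
{"name": "move_arm", "arguments": {"plan": [[-30, 0, 0, 0, 1], [-60, 0, 0, 0, 1], [-80, 0, 0, 0, 1], [-85, 20, -15, 0, 1], [-85, 45, -40, 0, 1]]}}

```text
t: 28.85
ee_pos: [0.5707, 0.0823, 0.2217]
tool_rot: [0.528, 0.478, -0.517, 0.475]
wrist_force: [0.5, -1.5, 0.4]
gripper_width: 0.0871
```

```bash
cat > kn.py <<'E'
from h import *
w=get_image("wrist"); f=w["frame"].astype(int)
k=np.zeros(f.shape[:2],bool); m=((f[:,:,0]-f[:,:,1])>80)&((f[:,:,0]-f[:,:,2])>80)
k[:262]=m[:262]
n,lab,st,c=cv2.connectedComponentsWithStats(k.astype(np.uint8))
def g(P): P=P*1000-[566,49.3,0]; c,s=.9959,-.0906; return np.c_[c*P[:,0]+s*P[:,1],-s*P[:,0]+c*P[:,1]].round(1)
for i in range(1,n):
    if st[i,4]>60: print(st[i].tolist(),c[i].round(0),"at .104:",g(ray(w,[c[i]],.104)))
E
python3 cf.py|grep -A9 edges; python3 kn.py; python3 -c "
from h import *
gx();go(622.5,116.5,180,-5.2)"
```

```text
edges [151, 152, 153, 154, 167, 168]
151 y@12 [68.2] y@102 [76.6]
153 y@12 [66.1] y@102 [75.]
167 y@12 [51.3] y@102 [63.9]
[475, 0, 165, 75, 9321] [551.  32.] at .104: [[171.5 170. ]]
[360, 150, 35, 34, 928] [377. 167.] at .104: [[49.6 72.2]]
gauge TCP 2.0 39.3 218.8
t 28.95 tcp [571.6  88.2 218.8] down [ 0.004  0.02  -1.   ] jaw -4.8 w 86.8 F [-0.5 -0.1 -0. ] q7 -0.43
shift [ 39.6  48.2 -31.7] twist 0.006
```

```bash
python3 - <<'E'
from h import *
b=get_image("top"); f=b["frame"].astype(int)
for l in ("tumbler",):
    for d in spotter.recognise(l,b)[:2]: r=d["rect"]; print(l,round(d["p"],2),r,"base",ray(b,[[r[0]+r[2]-12,r[1]+r[3]-8]],0).round(3),"top",ray(b,[[r[0]+8,r[1]+8]],.19).round(3))
a=get_image("scene")
for n,im in (("t",b),("s",a)):
  for d in spotter.trace("tumbler",im)[:1]:
    ys,xs=np.nonzero(d["pixels"]); print(n,xs.min(),xs.max(),ys.min(),ys.max(), "low",ray(im,[[xs[ys==ys.max()].mean(),ys.max()]],0).round(3))
w=get_image("wrist"); f=w["frame"].astype(int)
c,s=.9959,-.0906
pt=lambda x,y,z:[(566+c*x-s*y)/1e3,(49.3+s*x+c*y)/1e3,z/1e3]
for y in (-2,18,24,30,40): 
    u=proj(w,[pt(-45,y,102)])[0].round().astype(int); print(y,u,f[u[1],u[0]] if 0<=u[1]<400 and 0<=u[0]<640 else None)
E
```

```text
tumbler 0.83 [241.2, 120.1, 25.1, 21.6] base [[0.777 0.227 0.   ]] top [[0.755 0.211 0.19 ]]
t 242 265 119 143 low [[0.743 0.219 0.   ]]
s 407 431 152 202 low [[0.783 0.189 0.   ]]
-2 [267 248] [225 222 214]
18 [266 225] [233 229 222]
24 [265 218] [169 166 158]
30 [265 211] [170 167 160]
40 [265 199] [164 161 155]
```

d stands (top edge at y≈20, +y face below). Now the knob, found at gauge (49.6, 72.2).

Request:
{"name": "move_arm", "arguments": {"plan": [[5, 20, -12, 0, 1], [20, 44, -27, 0, 1], [38, 48, -31.5, 0, 1], [38, 48, -31.5, 0, 1], [38, 48, -31.5, 0, 1]]}}

```text
t: 29.67
ee_pos: [0.6185, 0.1114, 0.1797]
tool_rot: [0.525, 0.482, -0.518, 0.474]
wrist_force: [-0.8, -0.4, -0.3]
gripper_width: 0.0868
```

```bash
python3 kn.py; python3 -c "
from h import *
gx();go(622.3,116.5,88,-5.2)"
```

```text
[446, 0, 194, 100, 14793] [540.  46.] at .104: [[182.2 178.7]]
[307, 190, 36, 43, 1215] [324. 211.] at .104: [[49.5 72.6]]
gauge TCP 47.0 66.5 180.9
t 29.72 tcp [618.9 111.3 180.9] down [ 0.002  0.016 -1.   ] jaw -5.0 w 87.3 F [-0.1  0.3  1.3] q7 -0.51
shift [93.   2.9 -4. ] twist 0.003
```

Request:
{"name": "move_arm", "arguments": {"plan": [[15, 3, -4, 0, 1], [40, 3, -4, 0, 1], [70, 3, -4, 0, 1], [88, 3, -4, 0, 1], [92, 3, -4, 0, 1]]}}

```text
t: 30.13
ee_pos: [0.6204, 0.1152, 0.086]
tool_rot: [0.525, 0.482, -0.519, 0.473]
wrist_force: [0.1, -0.1, -0.5]
gripper_width: 0.0867
```

```bash
python3 -c "
from h import *
gx();go(622.3,116.5,87,-5.2)"
```

```text
gauge TCP 48.2 70.6 86.0
t 30.13 tcp [620.4 115.2  86. ] down [-0.002  0.014 -1.   ] jaw -5.1 w 86.7 F [ 0.1 -0.1 -0.5] q7 -0.57
shift [-1.   1.8 -1.4] twist 0.002
```

Request:
{"name": "move_arm", "arguments": {"plan": [[0, 1.8, -1.5, 0, 0.5], [0, 1.8, -1.5, 0, 0], [0, 1.8, -1.5, 0, -0.4], [0, 1.8, -1.5, 0, -0.6], [0, 1.8, -1.5, 0, -0.6]], "force": 30}}

```text
t: 30.55
ee_pos: [0.623, 0.1167, 0.0872]
tool_rot: [0.525, 0.481, -0.518, 0.474]
wrist_force: [-0.7, -0.1, 0.6]
gripper_width: 0.0614
```

Request:
{"name": "move_arm", "arguments": {"plan": [[0, 0, 0, 0, -0.6], [0, 0, 0, 0, -0.6], [0, 0, 0, 0, -0.6], [0, 0, 0, 0, -0.6], [0, 0, 0, 0, -0.6]]}}

```text
t: 30.97
ee_pos: [0.623, 0.1167, 0.0872]
tool_rot: [0.525, 0.481, -0.518, 0.473]
wrist_force: [-0.3, 0.2, 0.8]
gripper_width: 0.0282
```

Request:
{"name": "move_arm", "arguments": {"plan": [[0, 0, 0, 0, -0.6], [0, 0, 0, 0, -0.6], [0, 0, 0, 0, -0.6]]}}

```text
t: 31.22
ee_pos: [0.6223, 0.1167, 0.0869]
tool_rot: [0.525, 0.482, -0.519, 0.473]
wrist_force: [-4.2, -0.4, 0.6]
gripper_width: 0.0251
```

```bash
python3 -c "
from h import *
gx();go(622.3,116.5,87,-5.2)"
```

```text
gauge TCP 49.9 72.3 86.9
t 31.22 tcp [622.3 116.7  86.9] down [-0.002  0.014 -1.   ] jaw -5.1 w 25.1 F [-4.2 -0.4  0.6] q7 -0.57
shift [-0.1  0.   0.2] twist 0.002
```

Request:
{"name": "move_arm", "arguments": {"plan": [[-3, 0, 0, 0, -0.8], [-6, 0, 0, 0, -0.8], [-9, 0, 0, 0, -0.8], [-12, 0, 0, 0, -0.8], [-13, 0, 0, 0, -0.8]]}}

```text
t: 31.63
ee_pos: [0.6222, 0.1167, 0.1001]
tool_rot: [0.525, 0.482, -0.519, 0.473]
wrist_force: [-0.0, 2.4, -6.8]
gripper_width: 0.0253
```

```bash
python3 -c "
from h import *
gx();c,s=.9959,-.0906
go(566+c*50-s*36,49.3+s*50+c*36,100,-5.2)"
```

```text
gauge TCP 49.9 72.2 100.1
t 31.63 tcp [622.2 116.7 100.1] down [-0.002  0.015 -1.   ] jaw -5.1 w 25.3 F [-0.   2.4 -6.8] q7 -0.56
shift [-0.5  0.1 36.2] twist 0.003
```

Request:
{"name": "move_arm", "arguments": {"plan": [[0, 0, 5, 0, -0.8], [0, 0, 11, 0, -0.8], [0, 0, 17, 0, -0.8], [0, 0, 23, 0, -0.8], [0, 0, 28, 0, -0.8]]}}

```text
t: 32.05
ee_pos: [0.6195, 0.0877, 0.0994]
tool_rot: [0.525, 0.482, -0.519, 0.473]
wrist_force: [0.4, 1.9, -5.7]
gripper_width: 0.0251
```

```bash
python3 -c "
from h import *
gx();c,s=.9959,-.0906
go(566+c*50-s*36,49.3+s*50+c*36,100,-5.2)"
```

```text
gauge TCP 49.8 43.1 99.4
t 32.05 tcp [619.5  87.7  99.4] down [-0.002  0.014 -1.   ] jaw -5.1 w 25.1 F [ 0.4  1.9 -5.7] q7 -0.51
shift [-0.7  0.1  7.1] twist 0.002
```

Request:
{"name": "move_arm", "arguments": {"plan": [[-0.5, 0, 2, 0, -0.8], [-0.5, 0, 4, 0, -0.8], [-0.5, 0, 6, 0, -0.8], [-0.5, 0, 7, 0, -0.8], [-0.5, 0, 7, 0, -0.8]]}}

```text
t: 32.47
ee_pos: [0.6189, 0.0803, 0.0998]
tool_rot: [0.524, 0.481, -0.519, 0.473]
wrist_force: [0.1, 0.0, -6.5]
gripper_width: 0.0254
```

```bash
python3 -c "
from h import *
gx();c,s=.9959,-.0906
go(566+c*50-s*36,49.3+s*50+c*36,100,-5.2)"
```

```text
gauge TCP 49.9 35.6 99.8
t 32.47 tcp [618.9  80.3  99.8] down [-0.002  0.014 -1.   ] jaw -5.1 w 25.4 F [ 0.1  0.  -6.5] q7 -0.5
shift [-0.2  0.1 -0.4] twist 0.002
```

Request:
{"name": "move_arm", "arguments": {"plan": [[3, 0, -0.3, 0, -0.8], [6, 0, -0.3, 0, -0.8], [9, 0, -0.3, 0, -0.8], [12, 0, -0.3, 0, -0.8], [14, 0, -0.3, 0, -0.8]]}}

```text
t: 32.88
ee_pos: [0.6189, 0.0804, 0.0857]
tool_rot: [0.524, 0.481, -0.519, 0.473]
wrist_force: [-2.6, -1.8, 1.5]
gripper_width: 0.0252
```

```bash
python3 -c "
from h import *
gx();go(618.9,80.5,80,-5.2)"
```

```text
gauge TCP 49.9 35.8 85.7
t 32.88 tcp [618.9  80.4  85.7] down [-0.002  0.013 -1.   ] jaw -5.1 w 25.2 F [-2.6 -1.8  1.5] q7 -0.51
shift [ 5.7  0.  -0. ] twist 0.001
```

The pin has entered the next hole. Pressing it fully home.

Request:
{"name": "move_arm", "arguments": {"plan": [[2, 0, 0, 0, -0.8], [4, 0, 0, 0, -0.8], [6, 0, 0, 0, -0.8], [6.5, 0, 0, 0, -0.8], [7, 0, 0, 0, -0.8]]}}

```text
t: 33.3
ee_pos: [0.6191, 0.0813, 0.0802]
tool_rot: [0.525, 0.481, -0.519, 0.473]
wrist_force: [-9.4, -1.0, 18.0]
gripper_width: 0.0254
```

```bash
python3 -c "
from h import *
gx();go(618.9,80.5,80,-5.2)"
```

```text
gauge TCP 50.0 36.7 80.2
t 33.3 tcp [619.1  81.3  80.2] down [-0.002  0.014 -1.   ] jaw -5.1 w 25.4 F [-9.4 -1.  18. ] q7 -0.51
shift [ 0.2 -0.2  0.8] twist 0.002
```

```bash
python3 - <<'E'
from h import *
def gg(P): P=P*1000-[566,49.3,0]; c,s=.9959,-.0906; return np.c_[c*P[:,0]+s*P[:,1],-s*P[:,0]+c*P[:,1]].round(1)
b=get_image("top"); f=b["frame"].astype(int); m=f.min(2)>120
for x in range(294,352,3):
    ys=np.nonzero(m[190:225,x])[0]+190
    if len(ys): print(x,"near/far edge gauge",gg(ray(b,[[x,ys.max()+.5],[x,ys.min()-.5]],.102)).tolist())
a=get_image("scene")
for d in spotter.recognise("carton_c",a): print(round(d["p"],2),np.round(d["rect"],0))
c,s=.9959,-.0906
for y in (-122,-82,-42,-2):
    P=[[(566+c*(x)-s*(y+dy))/1e3,(49.3+s*x+c*(y+dy))/1e3,z] for x in (-73,-17) for dy in (-20,20) for z in (.012,.102)]
    u=proj(a,P); print(y,u.min(0).round(0),(u.max(0)-u.min(0)).round(0))
print(np.round(arm.sense()["wrist_force"],1))
E
```

```text
327 near/far edge gauge [[-26.6, -81.0], [-16.7, -80.3]]
330 near/far edge gauge [[-45.5, -92.3], [-15.9, -90.2]]
333 near/far edge gauge [[-64.5, -103.6], [-18.5, -100.3]]
336 near/far edge gauge [[-73.6, -114.2], [-14.5, -109.9]]
339 near/far edge gauge [[-72.8, -124.0], [-17.0, -120.0]]
342 near/far edge gauge [[-75.4, -134.1], [-16.3, -129.8]]
345 near/far edge gauge [[-71.4, -143.7], [-15.5, -139.7]]
0.86 [318. 168.  18.  36.]
0.68 [295. 194.  19.  26.]
0.67 [302. 186.  23.  27.]
0.66 [225. 213.  22.  30.]
0.59 [310. 178.  21.  28.]
0.58 [282. 229.  14.  29.]
-122 [292. 193.] [23. 35.]
-82 [300. 185.] [22. 34.]
-42 [308. 177.] [22. 34.]
-2 [316. 170.] [22. 34.]
[-7.5 -0.6 12.8]
```

```bash
python3 - <<'E'
from h import *
a=get_image("scene"); f=a["frame"].astype(int)
m=((f[:,:,0]-f[:,:,1])>45); m[:, :290]=0; m[:,352:]=0; m[:175]=0; m[245:]=0
n,lab,st,c=cv2.connectedComponentsWithStats(m.astype(np.uint8)); Q=[]
for i in range(1,n):
    if st[i,4]>8: print(st[i].tolist(),c[i].round(1))
C,s=.9959,-.0906
for y in (-122,-82,-42,-2): print(y,proj(a,[[(566+C*-17-s*y)/1e3,(49.3+s*-17+C*y)/1e3,z] for z in (.045,.057,.07)]).round(1).tolist())
# top surface: along lines parallel to the row at x=-73+/- and -17+/-: brightness across the far (+x) top edge
for y in (-130,-112,-92,-72,-52,-32,-12,8):
    X=np.arange(-30,-4,1.0); P=np.c_[566+C*X-s*y,49.3+s*X+C*y,np.full(len(X),102)]/1e3
    u=proj(a,P).astype(np.float32); g=cv2.remap(a["frame"].min(2),u[:,0].reshape(1,-1),u[:,1].reshape(1,-1),cv2.INTER_LINEAR)[0].astype(int)
    print(y,g[::2].tolist())
E
```

```text
[332, 188, 5, 9, 28] [334.1 192.4]
[324, 197, 5, 9, 32] [326.1 201. ]
[317, 205, 5, 9, 31] [318.9 208.9]
[311, 213, 3, 6, 14] [312.3 215.4]
-122 [[311.4, 217.1], [311.4, 214.8], [311.4, 212.1]]
-82 [[319.0, 208.9], [319.0, 206.5], [319.1, 203.9]]
-42 [[326.4, 200.9], [326.5, 198.5], [326.5, 195.9]]
-2 [[333.6, 193.2], [333.7, 190.8], [333.8, 188.1]]
-130 [249, 249, 249, 249, 246, 241, 220, 189, 160, 138, 132, 130, 128]
-112 [249, 249, 250, 250, 249, 242, 224, 191, 157, 140, 130, 127, 124]
-92 [250, 250, 250, 250, 248, 243, 229, 199, 165, 143, 132, 129, 128]
-72 [249, 249, 250, 250, 249, 244, 232, 203, 171, 147, 134, 129, 126]
-52 [250, 250, 250, 250, 246, 238, 219, 191, 162, 140, 132, 128, 126]
-32 [249, 249, 250, 249, 246, 240, 219, 187, 161, 143, 138, 136, 132]
-12 [248, 249, 249, 248, 247, 243, 230, 200, 170, 146, 132, 127, 124]
8 [246, 246, 247, 248, 248, 244, 229, 202, 169, 139, 115, 97, 82]
```

```bash
python3 -c "
from h import *
gx(); s=arm.sense(); print(s['t'],np.round(s['wrist_force'],1),s['gripper_width']); print(ticket.sign_off())"
```

```text
gauge TCP 50.0 36.7 80.2
33.5 [-8.2 -0.6 13.4] 0.025165257777290506
the job is handed in; nothing more can be done
None
```

The job is handed in at 33.5 s. All four white cartons stand in one row, the stop is in the next hole, and the gripper is still holding the plunger home.

**What went wrong on the way:**
- **Carton c toppled:** it fell towards the stop after I first released it on the board; I did not find out why.
- **Carton d came down on it:** I didn't see that c had fallen, so I lowered d onto it with up to about 32 N at the wrist, and d slid up in the fingers.
- **Recovery:** I put d back on the bench and gripped c near its top. I let it swing upright against the stop plate, squared it against carton b, released it slowly, and then placed d.

**Last checks:**
- **Row:** the four top edges line up within about 1 mm, and the red panels sit within about 2 px of where they should be for a straight row. This was after the stop had closed.
- **Stop:** its knob was lifted about 13 mm, to about 20 mm above home. It then moved from y = 72.2 to about 36 mm, where the hole is, and the pin dropped in.
- **Plunger:** it stopped at 80.2 mm, against an expected home of about 79.9 mm. I was still pressing with about 13 N at hand-in, well over the 4 N needed.

These last checks are numeric only, because I had used all 12 picture views. The top camera was partly blocked by the gripper, so the row check rests on the scene camera. Final knob height was inferred from the arm's position and force, not seen. I did not check the bystanders or the purple and turquoise cartons again at the end, but never reached for them.

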